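# Clear the soap-cutting board in the laundry closet

## Robot

A 6-joint arm with a two-finger parallel gripper is mounted at the origin on the work surface. World frame = base frame: x ahead of the robot, y to its left, z up, the work surface at z = 0. Lengths are in m, angles in rad, forces in N, time in s.
With the tool pointing down it reaches from about 0.3 to 0.85 m from the base axis. Payload 4.2 kg.
Tool frame: the origin (TCP) lies midway between the tips of the shut fingers; the grasp point (between the pads) lies 19 mm behind it (env.grasp_offset is the z of the grasp point in the tool frame, in m); z points along the fingers, x is the direction in which the jaws open and shut, and the axes are right-handed (so a half turn about z gives the same grasp; the last joint's range is limited). The gripper opens to 91 mm and grips with 3 to 60 N. Pads are 32 mm wide; open, the fingers measure 118 mm over their backs; the gripper's body (76 mm by 178 mm) begins 60 mm behind the grasp point.
Start: joints at [-1.253, 0.32, 1.565, -0, 1.257, -0.02], TCP at [0.191, -0.543, 0.214] pointing down, gripper open.
Joint ranges: [-3.11, 3.11], [-0.84, 2.01], [0.21, 2.61], [-1.34, 4.49], [0.05, 2.63], [-2.56, 2.56]. Speed limits (rad/s): [2.57, 2.57, 3.14, 3.14, 3.14, 3.14].

## Interface

Orientations are given as a rotation vector (axis times angle).
In Python, from plant import sensors, capture, env gives the robot as it stands.
- The arm moves only by the tool send_rows, never from a script. Its argument "moves" is a list of rows, each an object of numbers: "x", "y", "z": the shift along the world's x, y, z in cm; "ax", "ay", "az": the turn, a rotation vector about the world's x, y, z in degrees. In form: [{"x": .., "y": .., "z": .., "ax": .., "ay": .., "az": ..}, ...]. A call has 1 to 10 rows; each row is the pose to reach, as a shift and turn from the pose measured when the call began; what a row does not reach only later rows make up. A row lasts 1/10 s, in which the tool goes at most 50 mm and 8.59 degrees, less where a joint would pass 70% of its speed; a pose out of reach is approached as far as the arm can. A call with a gripper value outside its range is refused whole. "claw" is the closure, from 0 (fully open) to 1 (shut), set as the call begins (left out, the last holds). The fingers move at their own pace and stop on an object; "force" is the grip in N (left out, the last holds). Time passes only in rows, so rows that repeat a pose let the fingers close. It gives the time, the measured TCP pose, the force and the opening at its end, in the units of the state.
- sensors.get_state(): the state, without advancing time (a new reading comes with each control period).
- capture(name): name is "scene" or "top"; returns a dict with "pixels" (420x560x3 uint8, red, green, blue), "fx", "fy", "cx", "cy" (pixels), "xyz" and "orientation" of the camera in the world. Camera axes: x right, y down, z forward; pixel columns grow to the right and rows downward; lengths in m; the calibration is good to about 2 mm. A picture is of the moment at which its call begins. There is no depth.
- env.finish_job(): hands the job in, once; it reports no verdict.
The state is a dict: "t": time; "q": joint angles; "qd": joint speeds; "joint_efforts": joint torques, N m; "tool_pos": TCP position; "eef_rot": TCP orientation; "ft_force": force on the tool from outside, world axes, zero at the start; "torque": the same for the moment, N m; "gripper_width": finger opening in m.
Only numpy, scipy, OpenCV 4.12 (cv2) and the standard library are available. Lean on these libraries where they do the work, as an engineer would, in place of code of your own. Each camera call takes 0.05 s, during which the arm holds its last target. There are 200 camera calls.

## Task

Clear the soap-cutting board: fold the steel caddy's handle down to one side and stand every cut soap stick on end in the caddy's wells, one to a well, either end up. Take the scraper block from its rubber rest, scrape all the soap offcuts off the near edge of the board into the scrap tray (do not pick them off the board with the fingers), and stand the scraper back squarely on its rest. Leave the other things on the shelf where they are.

Things in the scene. Friction and masses are not known exactly. Their poses are not given: they have to be found in the camera images.
- board: Fixed wooden cutting board, 240 mm (x) by 308 mm (y), its flat top 45 mm above the shelf. Origin on the shelf under its centre; x points from the scrap tray at its near edge to the far edge, z up. Lips 10 mm high stand on the far edge (inner face x = +114 mm) and both sides (inner faces y = +-148 mm); the near edge (x = -120 mm) has none, so scraps drop over it into the tray.
- tray (a point): Centre of the floor of the open stainless scrap tray fixed along the board's near edge: board x = -163 mm, y = 0, 3 mm above the shelf; same axes as the board. Inside 78 mm (x) by 298 mm (y); walls 3 mm thick, tops 38 mm above the shelf, 7 mm below the board's top.
- caddy: Fixed stainless steel caddy left or right of the board, 44 mm (x) by 167 mm (y), 105 mm high: four square open-topped wells in a row along its y (centres at y = +-20.5 and +-61.5 mm), each 38 by 38 mm inside and 101 mm deep, with 3 mm walls. Origin on the shelf under its centre, z up.
- bail (a joint): Angle of the caddy's bail handle, hinged on the caddy's end faces 95 mm above the shelf about the caddy's y. 0 = upright over the middle of the wells, in the way of loading; positive = leaning to the caddy's +x; stops at +-1.45 rad, folded down. It starts near upright, held by friction; pushed past about 0.5 rad it falls by itself to the stop.
- bail_grip (a point): Middle of the bail's wooden grip sleeve, 16 mm thick and 90 mm long along the caddy's y, between 6 mm wire arms; its axis is 85 mm from the hinge axis (upright: 180 mm above the shelf).
- rest: Fixed flat black ribbed rubber rest for the scraper, 60 mm (x) by 170 mm (y), 6 mm thick; origin at the centre of its underside, z up. It lies on the other side of the board from the caddy.
- scraper: Loose grey plastic scraper block, about 0.2 kg, standing on the rest, long side along the rest's y. Origin at the centre of its underside, z up. Foot 30 mm (x) by 150 mm (y), 22 mm high, flat faces; above it a neck 14 mm thick, and on top a straight grip 24 mm thick (x), 110 mm long (y), 42 to 74 mm above the underside.
- stick0: Soap stick, cream-coloured, a plain bar 125 by 20 by 20 mm (long axis x), about 50 g, both ends alike; origin at its centre. Starts lying flat on the board, roughly along the board's x, its centre 10 mm above the board. Two to four of the four are present (None: absent).
- stick1: Soap stick, cream-coloured, a plain bar 125 by 20 by 20 mm (long axis x), about 50 g, both ends alike; origin at its centre. Starts lying flat on the board, roughly along the board's x, its centre 10 mm above the board. Two to four of the four are present (None: absent).
- stick2: Soap stick, cream-coloured, a plain bar 125 by 20 by 20 mm (long axis x), about 50 g, both ends alike; origin at its centre. Starts lying flat on the board, roughly along the board's x, its centre 10 mm above the board. Two to four of the four are present (None: absent).
- stick3: Soap stick, cream-coloured, a plain bar 125 by 20 by 20 mm (long axis x), about 50 g, both ends alike; origin at its centre. Starts lying flat on the board, roughly along the board's x, its centre 10 mm above the board. Two to four of the four are present (None: absent).
- chip0: Soap offcut, a cream-coloured crumb of 26 (x) by 20 (y) by 18 mm (z), about 10 g; origin at its centre. Starts lying on the board near the sticks. Three to five of the five are present (None: absent).
- chip1: Soap offcut, a cream-coloured crumb of 26 (x) by 20 (y) by 18 mm (z), about 10 g; origin at its centre. Starts lying on the board near the sticks. Three to five of the five are present (None: absent).
- chip2: Soap offcut, a cream-coloured crumb of 26 (x) by 20 (y) by 18 mm (z), about 10 g; origin at its centre. Starts lying on the board near the sticks. Three to five of the five are present (None: absent).
- chip3: Soap offcut, a cream-coloured crumb of 26 (x) by 20 (y) by 18 mm (z), about 10 g; origin at its centre. Starts lying on the board near the sticks. Three to five of the five are present (None: absent).
- chip4: Soap offcut, a cream-coloured crumb of 26 (x) by 20 (y) by 18 mm (z), about 10 g; origin at its centre. Starts lying on the board near the sticks. Three to five of the five are present (None: absent).
- dish: Bystander: round glass dish with a cork bottom, 88 mm across, 36 mm high; origin at the centre of its underside.
- lintcover: Bystander: flat green silicone lint trap cover with a small rib, 85 by 190 mm, 18 mm high; origin at the centre of its underside.

How it is judged:
By the outcome, as a careful person would: the job done as asked, in the order asked, and still so for the second after the job is handed in, with the robot touching nothing.
Of stick0, stick1, stick2, stick3 only 2 to 4 are there at a start; the rules pass over those that are not, and their reading is None.
Of chip0, chip1, chip2, chip3, chip4 only 3 to 5 are there at a start; the rules pass over those that are not, and their reading is None.
At some moment in a run one of stick0, stick1, stick2, stick3, chip0, chip1, chip2, chip3, chip4 may be knocked a few centimetres aside while the robot is not near it.
It also fails if it takes over 210 s, if anything falls off the work surface, if the arm or the gripper's body presses on something with over 40 N, if the wrist force passes 120 N, or if a joint passes its speed limit or range.

## Working session

There is one attempt and no reset: what is moved stays moved. The work goes in short steps, Python scripts to look and compute and a tool call to move; the robot and the scene stay as the last step left them, time stands still between calls to the robot, and variables do not carry over. Pictures are saved under pics/ and viewed, on a budget of 14 in all, crops included, one or two more only if the job needs it, and the job is handed in when it is done.

Besides the shell and the picture viewer there is one more tool, called after ">>>" by a JSON object that holds its "api" and its "payload". send_rows: Moves the arm, as the interface text tells. Its arguments: {"type":"object","properties":{"moves":{"type":"array","items":{"type":"object","properties":{"x":{"type":"number"},"y":{"type":"number"},"z":{"type":"number"},"ax":{"type":"number"},"ay":{"type":"number"},"az":{"type":"number"}}}},"claw":{"type":"number"},"force":{"type":"number"}},"required":["moves"]}

```bash
mkdir -p pics; ls
python3 - <<'E'
from plant import sensors,capture,env
import cv2
print(sensors.get_state(),env.grasp_offset)
for n in("scene","top"):
    c=capture(n);cv2.imwrite(f"pics/{n}0.png",c["pixels"][:,:,::-1]);print({k:v for k,v in c.items() if k!="pixels"})
E
```

```text
pics
{'t': 0.0, 'q': array([-1.25297895e+00,  3.20269016e-01,  1.56567983e+00, -1.41379347e-05,
        1.25738222e+00, -1.99875980e-02]), 'qd': array([-0.00094075, -0.00015342,  0.00038338, -0.00067803,  0.00191721,
        0.0005283 ]), 'joint_efforts': array([ 1.19120148e-03, -4.12466347e+01, -2.31970489e+01,  7.27650197e-02,
        4.55715274e-02, -1.48062295e-04]), 'tool_pos': array([ 0.19040991, -0.54202209,  0.21313311]), 'eef_rot': array([-2.56242468e+00,  1.81580728e+00,  2.20783707e-03]), 'ft_force': array([-0.05419822, -0.45193323, -0.80795328]), 'torque': array([ 0.00919007, -0.07030474,  0.03938294]), 'gripper_width': 0.09128519551352987} -0.0188
{'fx': 409.43469981332225, 'fy': 409.43469981332225, 'cx': 280.25609199585665, 'cy': 212.8062864477396, 'xyz': array([ 0.92319864, -0.25608647,  0.81737209]), 'orientation': array([-2.29229743, -1.27350665,  0.34969378])}
{'fx': 415.5814471784119, 'fy': 415.5814471784119, 'cx': 278.66845957038373, 'cy': 208.8287989882778, 'xyz': array([0.40107873, 0.01593557, 0.97258761]), 'orientation': array([-2.15945326,  2.1307547 , -0.16582019])}
```

View pics/scene0.png

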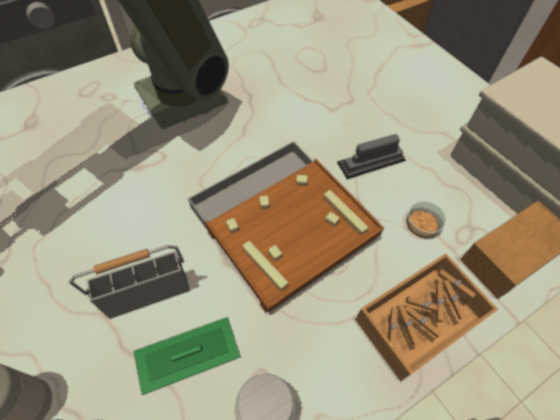

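View pics/top0.png

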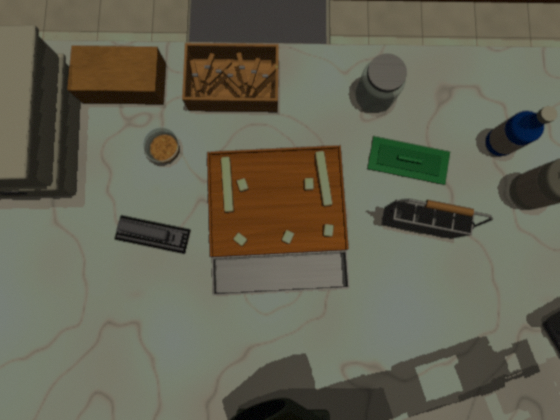

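The top view shows the board with sticks at (228,184) and (324,178). Chips are at (243,184), (309,183), (240,239), (288,237) and (328,230). The caddy is at (430,217) with the bail near upright, the scraper at (153,233), the dish at (162,147) and the lint cover at (408,160). The scene view agrees.

```bash
cat > h.py <<'E'
import numpy as np,cv2
from scipy.spatial.transform import Rotation as R
from plant import sensors,capture,env
def cam(n):
    c=capture(n);c["img"]=c["pixels"][:,:,::-1].copy();c["R"]=R.from_rotvec(c["orientation"]).as_matrix();return c
def ray(c,u,v): return c["R"]@np.array([(u-c["cx"])/c["fx"],(v-c["cy"])/c["fy"],1.])
def pl(c,u,v,z):
    d=ray(c,u,v);return c["xyz"]+d*(z-c["xyz"][2])/d[2]
def px(c,p):
    q=c["R"].T@(np.asarray(p)-c["xyz"]);return np.array([c["fx"]*q[0]/q[2]+c["cx"],c["fy"]*q[1]/q[2]+c["cy"]])
def tri(c1,p1,c2,p2):
    a,b=ray(c1,*p1),ray(c2,*p2);s=np.linalg.lstsq(np.stack([a,-b],1),c2["xyz"]-c1["xyz"],rcond=None)[0]
    A,B=c1["xyz"]+a*s[0],c2["xyz"]+b*s[1];return (A+B)/2,np.linalg.norm(A-B)
def mask(c,lo,hi): return cv2.inRange(cv2.cvtColor(c["img"],cv2.COLOR_BGR2HSV),np.array(lo),np.array(hi))
def blobs(m,amin):
    cs=cv2.findContours(m,cv2.RETR_EXTERNAL,cv2.CHAIN_APPROX_NONE)[0]
    return sorted([k for k in cs if cv2.contourArea(k)>=amin],key=cv2.contourArea,reverse=True)
def rect(c,k,z):
    P=np.array([pl(c,u,v,z)[:2] for u,v in k[:,0]]).astype(np.float32)
    (x,y),(w,h),a=cv2.minAreaRect(P)
    if w<h: w,h,a=h,w,a+90
    return np.round([x,y,w,h],4),round((a+90)%180-90,1)
def soap(c,z=0.063,amin=15):
    # cream on the board: inside hull of the orange board
    b=blobs(mask(c,(4,120,60),(20,255,255)),3000)
    b=min(b,key=lambda k:np.linalg.norm(k[:,0].mean(0)-px(c,(.47,.03,.05))))
    h=cv2.convexHull(b);m=np.zeros(c["img"].shape[:2],np.uint8);cv2.fillPoly(m,[h],255)
    hsv=cv2.cvtColor(c["img"],cv2.COLOR_BGR2HSV)
    s=cv2.inRange(hsv,np.array((15,0,100)),np.array((60,150,255)))&m
    return b,blobs(s,amin)
E
python3 - <<'E'
from h import *
T,S=cam("top"),cam("scene")
for n,c in(("top",T),("scene",S)):
    b,k=soap(c);print(n,"board",rect(c,b,.055))
    for q in k:print("  soap",q[:,0].mean(0).round(),rect(c,q,.064))
g=blobs(mask(T,(4,120,60),(20,255,255)),20);print([(q[:,0].mean(0).round(),cv2.contourArea(q)) for q in g])
def crop(c,x,y,w,h,f):return cv2.resize(c["img"][y:y+h,x:x+w],None,fx=f,fy=f,interpolation=cv2.INTER_CUBIC)
a=crop(T,360,190,135,60,3);b=crop(T,105,205,100,60,3);d=crop(S,65,235,135,90,3);e=crop(S,325,125,90,60,3)
o=np.zeros((460,720,3),np.uint8)
o[:180,:405]=a;o[:180,410:710]=b;o[185:455,:405]=d;o[185:365,410:680]=e
cv2.imwrite("pics/crop1.png",o)
E
```

```text
top board (array([0.5608, 0.0192, 0.3051, 0.2381]), -86.3)
  soap [324. 178.] (array([ 0.6118, -0.0869,  0.123 ,  0.0198]), 8.7)
  soap [226. 184.] (array([0.5948, 0.1305, 0.1221, 0.0184]), 5.5)
  soap [288. 236.] (array([ 0.4784, -0.0079,  0.0246,  0.0196]), -25.8)
  soap [240. 238.] (array([0.4724, 0.0978, 0.0254, 0.019 ]), 52.3)
  soap [329. 230.] (array([ 0.4944, -0.0969,  0.0243,  0.0198]), -0.4)
  soap [242. 184.] (array([0.5943, 0.0955, 0.0254, 0.0189]), 27.4)
  soap [309. 183.] (array([ 0.598 , -0.0538,  0.0229,  0.0179]), 0.2)
scene board (array([0.5679, 0.0143, 0.3119, 0.2426]), -86.3)
  soap [265. 265.] (array([ 0.6137, -0.0878,  0.13  ,  0.0253]), 8.8)
  soap [345. 212.] (array([0.5969, 0.1267, 0.1302, 0.0294]), 5.0)
  soap [275. 252.] (array([ 0.6018, -0.0559,  0.0307,  0.0242]), 3.6)
  soap [332. 218.] (array([0.5977, 0.0919, 0.0302, 0.0291]), 21.6)
  soap [232. 225.] (array([ 0.4983, -0.0991,  0.0339,  0.023 ]), -6.1)
  soap [264. 202.] (array([ 0.4837, -0.0103,  0.0347,  0.0221]), -30.5)
  soap [301. 179.] (array([0.4768, 0.0941, 0.0318, 0.0254]), -33.3)
  soap [237. 270.] (array([ 0.5931, -0.1411,  0.1732,  0.0034]), 3.9)
[(array([276., 201.]), 13997.0), (array([231.,  72.]), 5166.0), (array([113.,  68.]), 3760.0), (array([163., 147.]), 503.0), (array([450., 208.]), 265.0)]
```

View pics/crop1.png

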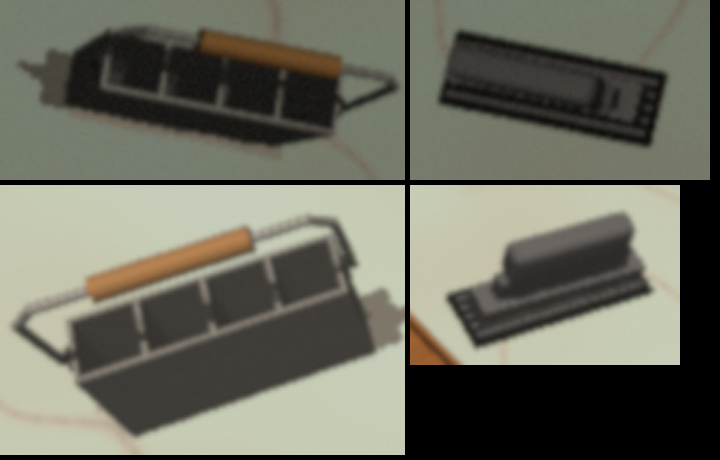

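Crop shows the caddy rim and wells clearly in both views, with the bail sleeve leaning slightly to the far side. The scraper stands on its rest with the grip off-centre from above only by parallax.

Run:
```python
from h import *
T,S=cam("top"),cam("scene")
f=lambda ps,ox,oy,x0=0,y0=0:[((a-x0)/3+ox,(b-y0)/3+oy) for a,b in ps]
print("rim top", [pl(T,*p,.105).round(4)[:2] for p in f([(102,90),(333,132),(340,75),(106,36)],360,190)])
print("rim scene",[pl(S,*p,.105).round(4)[:2] for p in f([(333,237),(70,322),(80,380),(345,290)],65,235,0,185)])
t=f([(200,41),(341,66)],360,190);s=f([(252,238),(88,290)],65,235,0,185)
for a,b in zip(t,s):print("grip end",tri(T,a,S,b))
K=blobs(mask(T,(4,120,60),(20,255,255)),20)[-1];M=cv2.moments(K);ct=(M["m10"]/M["m00"],M["m01"]/M["m00"])
KS=[q for q in blobs(mask(S,(4,120,60),(22,255,255)),60)];print([(q[:,0].mean(0).round(),cv2.contourArea(q)) for q in KS])
k=min(KS,key=lambda q:np.linalg.norm(q[:,0].mean(0)-(121,261)));M=cv2.moments(k);cs=(M["m10"]/M["m00"],M["m01"]/M["m00"]);print("grip mid",ct,cs,tri(T,ct,S,cs))
r=f([(457,32),(665,75),(648,145),(440,103)],105,205,410,0)
P=[pl(T,*p,.006)[:2] for p in r];print("rest top",np.round(P,4),np.mean(P,0))
r=f([(448,296),(475,347),(652,290)],325,125,410,185)
P=[pl(S,*p,.006)[:2] for p in r];print("rest scene",np.round(P,4),(P[0]+P[2])/2)
print("grip top z.08 T",[pl(T,*p,.08)[:2].round(4) for p in f([(447,65),(600,98)],105,205,410,0)])
print("grip top S",[pl(S,*p,.08)[:2].round(4) for p in f([(510,252),(632,220)],325,125,410,185)])
# board corners via lip tops
for c in(T,S):
    b,_=soap(c);bx=cv2.boxPoints(cv2.minAreaRect(b));print("board",[ (p.round(),pl(c,*p,.055)[:2].round(4)) for p in bx])
```

```text
rim top [array([ 0.512 , -0.2299]), array([ 0.4846, -0.3907]), array([ 0.5249, -0.3979]), array([ 0.5505, -0.2338])]
rim scene [array([ 0.5201, -0.2289]), array([ 0.4887, -0.3906]), array([ 0.5283, -0.3975]), array([ 0.558, -0.238])]
grip end (array([ 0.5361345 , -0.27274154,  0.1768785 ]), np.float64(0.002569908249048695))
grip end (array([ 0.52036963, -0.3625097 ,  0.17966462]), np.float64(0.0015038591562287571))
[(array([290., 233.]), 13661.5), (array([423., 316.]), 8750.5), (array([516., 248.]), 5098.5), (array([547.,  39.]), 1058.5), (array([410.,   9.]), 751.0), (array([424., 221.]), 355.5), (array([121., 261.]), 314.5)]
grip mid (449.81516290726813, 207.7380952380952) (120.66136724960255, 261.1134075251722) (array([ 0.52788147, -0.31831194,  0.17871675]), np.float64(0.0007790166168166456))
rest top [[0.5262 0.3828]
 [0.4947 0.2191]
 [0.4404 0.2297]
 [0.4706 0.3921]] [0.48296505 0.30592172]
rest scene [[0.4446 0.2302]
 [0.4998 0.2171]
 [0.5304 0.383 ]] [0.48750925 0.30661655]
grip top z.08 T [array([0.4926, 0.3602]), array([0.4704, 0.2493])]
grip top S [array([0.4779, 0.2543]), array([0.5025, 0.3597])]
board [(array([204., 152.], dtype=float32), array([0.6692, 0.1843])), (array([342., 145.], dtype=float32), array([ 0.6909, -0.1303])), (array([348., 249.], dtype=float32), array([ 0.4519, -0.1401])), (array([210., 257.], dtype=float32), array([0.432 , 0.1627]))]
board [(array([203., 223.], dtype=float32), array([ 0.4578, -0.1487])), (array([322., 141.], dtype=float32), array([0.3981, 0.2083])), (array([384., 231.], dtype=float32), array([0.6788, 0.1744])), (array([265., 313.], dtype=float32), array([ 0.6995, -0.1367]))]
```

>>> {"api": "send_rows", "payload": {"moves": [{"x": 3,"y": 2.4},{"x": 7,"y": 5.6},{"x": 11,"y": 8.8},{"x": 15,"y": 12},{"x": 19,"y": 15.3},{"x": 23,"y": 18.5},{"x": 26,"y": 21.2},{"x": 28.4,"y": 23.3},{"x": 28.4,"y": 23.3},{"x": 28.4,"y": 23.3}], "claw": 1, "force": 30}}

```text
schema error: expected keys x, y, z, ax, ay, az
```

>>> {"api": "send_rows", "payload": {"moves": [{"z": -2.5},{"z": -5.3},{"z": -5.3},{"z": -5.3,"x": 2,"y": -0.4},{"z": -5.3,"x": 4,"y": -0.7},{"z": -5.3,"x": 5.5,"y": -1},{"z": -5.3,"x": 7,"y": -1.2},{"z": -5.3,"x": 8.6,"y": -1.5},{"z": -5.3,"x": 8.6,"y": -1.5},{"z": -5.3,"x": 8.6,"y": -1.5}]}}

```text
schema error: expected keys x, y, z, ax, ay, az
```

Run:
```python
from h import *
s=sensors.get_state();q=s["q"]
f=lambda a:R.from_euler("z",a).as_matrix()
Y=lambda a:R.from_euler("y",a).as_matrix()
M=f(q[0])@Y(q[1]+q[2])@f(q[3])@Y(q[4])@f(q[5])
print((R.from_rotvec(s["eef_rot"]).as_matrix()-M).round(3)); print(repr(q),repr(s["tool_pos"]))
S=cam("scene");cv2.imwrite("pics/s1.png",S["img"])
```

```text
[[ 6.630e-01 -1.887e+00  0.000e+00]
 [-1.887e+00 -6.630e-01 -0.000e+00]
 [-1.000e-03  0.000e+00 -0.000e+00]]
array([-1.25301224e+00,  3.19844949e-01,  1.56483747e+00, -1.89883333e-05,
        1.25738668e+00, -1.99642337e-02]) array([ 0.19050885, -0.54238904,  0.21370392])
```

View pics/s1.png

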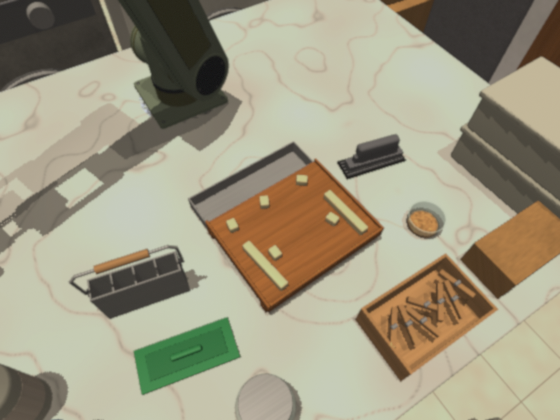

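The call was refused (all six keys are needed), so nothing has moved and the view is unchanged.

>>> {"api": "send_rows", "payload": {"moves": [{"x": 3,"y": 2.4,"z": 0,"ax": 0,"ay": 0,"az": 0},{"x": 7,"y": 5.6,"z": 0,"ax": 0,"ay": 0,"az": 0},{"x": 11,"y": 8.8,"z": 0,"ax": 0,"ay": 0,"az": 0},{"x": 15,"y": 12,"z": 0,"ax": 0,"ay": 0,"az": 0},{"x": 19,"y": 15.3,"z": 0,"ax": 0,"ay": 0,"az": 0},{"x": 23,"y": 18.5,"z": 0,"ax": 0,"ay": 0,"az": 0},{"x": 26,"y": 21.2,"z": 0,"ax": 0,"ay": 0,"az": 0},{"x": 28.4,"y": 23.3,"z": 0,"ax": 0,"ay": 0,"az": 0},{"x": 28.4,"y": 23.3,"z": 0,"ax": 0,"ay": 0,"az": 0},{"x": 28.4,"y": 23.3,"z": 0,"ax": 0,"ay": 0,"az": 0}], "claw": 1, "force": 30}}

```text
t: 1.35
tool_pos: [0.4746, -0.3091, 0.2136]
eef_rot: [2.564, -1.814, -0.001]
ft_force: [0.1, -0.6, -0.4]
gripper_width: 0.0142
```

>>> {"api": "send_rows", "payload": {"moves": [{"x": 0,"y": 0,"z": -2.5,"ax": 0,"ay": 0,"az": 0},{"x": 0,"y": 0,"z": -5.3,"ax": 0,"ay": 0,"az": 0},{"x": 0,"y": 0,"z": -5.3,"ax": 0,"ay": 0,"az": 0},{"x": 2,"y": -0.4,"z": -5.3,"ax": 0,"ay": 0,"az": 0},{"x": 4,"y": -0.7,"z": -5.3,"ax": 0,"ay": 0,"az": 0},{"x": 5.5,"y": -1,"z": -5.3,"ax": 0,"ay": 0,"az": 0},{"x": 7,"y": -1.2,"z": -5.3,"ax": 0,"ay": 0,"az": 0},{"x": 8.6,"y": -1.5,"z": -5.3,"ax": 0,"ay": 0,"az": 0},{"x": 8.6,"y": -1.5,"z": -5.3,"ax": 0,"ay": 0,"az": 0},{"x": 8.6,"y": -1.5,"z": -5.3,"ax": 0,"ay": 0,"az": 0}]}}

```text
t: 2.35
tool_pos: [0.5599, -0.3248, 0.1613]
eef_rot: [2.563, -1.815, -0.001]
ft_force: [0.3, -0.6, -0.1]
gripper_width: 0.0004
```

>>> {"api": "send_rows", "payload": {"moves": [{"x": 0,"y": 0,"z": 3,"ax": 0,"ay": 0,"az": 0},{"x": 0,"y": 0,"z": 8,"ax": 0,"ay": 0,"az": 0},{"x": -2,"y": 3,"z": 12,"ax": 0,"ay": 0,"az": 0},{"x": -6,"y": 7,"z": 12,"ax": 0,"ay": 0,"az": 0},{"x": -10,"y": 11,"z": 12,"ax": 0,"ay": 0,"az": 0},{"x": -14,"y": 14,"z": 12,"ax": 0,"ay": 0,"az": 0},{"x": -18,"y": 14,"z": 12,"ax": 0,"ay": 0,"az": 0},{"x": -20,"y": 14,"z": 12,"ax": 0,"ay": 0,"az": 0},{"x": -20,"y": 14,"z": 12,"ax": 0,"ay": 0,"az": 0}], "claw": 0.35}}

```text
t: 3.25
tool_pos: [0.3561, -0.184, 0.2822]
eef_rot: [2.561, -1.817, 0.0]
ft_force: [0.3, -0.4, -0.4]
gripper_width: 0.0592
```

Run:
```python
from h import *
s=sensors.get_state();print(repr(s["q"]),repr(s["tool_pos"]),s["gripper_width"])
S=cam("scene");T=cam("top");cv2.imwrite("pics/s2.png",np.hstack([S["img"][120:380,40:420],T["img"][120:380,190:560]]))
for c in (S,T):
    for q in soap(c)[1]:print("  soap",q[:,0].mean(0).round(),rect(c,q,.064))
# FK fit
D=[([-1.25301224e+00,3.19844949e-01,1.56483747e+00,0,1.25738668,-.02],[0.19050885,-0.54238904,0.21370392]),(s["q"],s["tool_pos"])]
print([ (np.hypot(p[0],p[1]),p[2],q[1],q[2],q[4]) for q,p in D])
```

```text
array([-5.04452090e-01, -1.97775745e-03,  1.78928468e+00, -1.45975501e-03,
        1.35424131e+00,  7.29670354e-01]) array([ 0.35611145, -0.18401858,  0.28224434]) 0.05922772331475516
  soap [264. 265.] (array([ 0.6137, -0.0878,  0.13  ,  0.0253]), 8.9)
  soap [345. 212.] (array([0.5971, 0.1265, 0.1304, 0.0296]), 5.8)
  soap [275. 252.] (array([ 0.602 , -0.0558,  0.0312,  0.0242]), 2.6)
  soap [332. 218.] (array([0.5977, 0.092 , 0.0291, 0.0286]), -74.2)
  soap [232. 224.] (array([ 0.4984, -0.0987,  0.0339,  0.0221]), -6.1)
  soap [264. 201.] (array([ 0.4837, -0.0103,  0.0348,  0.0221]), -30.5)
  soap [301. 179.] (array([0.4768, 0.0941, 0.0316, 0.0254]), -33.3)
  soap [237. 270.] (array([ 0.5931, -0.1412,  0.1732,  0.0033]), 3.8)
  soap [227. 183.] (array([0.5949, 0.1299, 0.1259, 0.0222]), 5.1)
  soap [324. 178.] (array([ 0.6113, -0.0866,  0.1252,  0.0206]), 8.8)
  soap [240. 239.] (array([0.4713, 0.0975, 0.0273, 0.0209]), 54.1)
  soap [288. 236.] (array([ 0.4786, -0.0074,  0.0265,  0.0206]), -25.8)
  soap [329. 230.] (array([ 0.4933, -0.0968,  0.0265,  0.0198]), -0.4)
  soap [242. 184.] (array([0.5944, 0.0956, 0.026 , 0.0204]), 19.6)
  soap [309. 183.] (array([ 0.5974, -0.0538,  0.0274,  0.02  ]), 6.4)
[(np.float64(0.5748734579370003), 0.21370392, 0.319844949, 1.56483747, 1.25738668), (np.float64(0.40084685804897957), np.float64(0.2822443365597842), np.float64(-0.0019777574474963418), np.float64(1.7892846815570573), np.float64(1.3542413092586951))]
```

View pics/s2.png

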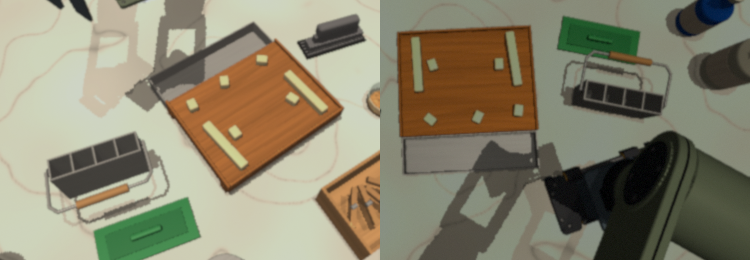

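Bail is folded to the caddy's far side at about (100,195) in the left half, and all soap is in place. Next is the right stick.

>>> {"api": "send_rows", "payload": {"moves": [{"x": 4,"y": 1.4,"z": -1,"ax": 0,"ay": 0,"az": -3},{"x": 8,"y": 2.8,"z": -3,"ax": 0,"ay": 0,"az": -6},{"x": 12,"y": 4.2,"z": -5,"ax": 0,"ay": 0,"az": -9},{"x": 16,"y": 5.6,"z": -7,"ax": 0,"ay": 0,"az": -10.5},{"x": 20,"y": 7,"z": -9,"ax": 0,"ay": 0,"az": -10.5},{"x": 24,"y": 8.4,"z": -12,"ax": 0,"ay": 0,"az": -10.5},{"x": 27,"y": 9.5,"z": -15,"ax": 0,"ay": 0,"az": -10.5},{"x": 29.3,"y": 10.3,"z": -18,"ax": 0,"ay": 0,"az": -10.5},{"x": 29.3,"y": 10.3,"z": -18,"ax": 0,"ay": 0,"az": -10.5},{"x": 29.3,"y": 10.3,"z": -18,"ax": 0,"ay": 0,"az": -10.5}], "claw": 0.56}}

```text
t: 4.35
tool_pos: [0.6527, -0.0819, 0.1006]
eef_rot: [2.385, -2.042, -0.001]
ft_force: [-0.1, 0.4, 0.3]
gripper_width: 0.0401
```

Run:
```python
from h import *
s=sensors.get_state();print(repr(s["q"]),repr(s["tool_pos"]),s["gripper_width"],R.from_rotvec(s["eef_rot"]).as_matrix().round(3))
T=cam("top")
for q in soap(T)[1]:print("  soap",q[:,0].mean(0).round(),rect(T,q,.064))
```

```text
array([-0.14154675,  0.5310904 ,  1.5181318 , -0.00176529,  1.09421016,
        1.27536442]) array([ 0.65266231, -0.08191985,  0.10057167]) 0.040129274450242995 [[ 0.154 -0.988 -0.002]
 [-0.988 -0.154 -0.001]
 [ 0.001  0.002 -1.   ]]
  soap [227. 184.] (array([0.5947, 0.1297, 0.1262, 0.0225]), 5.3)
  soap [242. 184.] (array([0.5936, 0.0957, 0.0274, 0.0211]), 19.6)
  soap [239. 238.] (array([0.4724, 0.0985, 0.0234, 0.0215]), 46.3)
  soap [287. 236.] (array([ 0.4786, -0.0063,  0.0196,  0.0127]), -25.9)
```

>>> {"api": "send_rows", "payload": {"moves": [{"x": -0.4,"y": 0,"z": -2.5,"ax": 0,"ay": 0,"az": 0},{"x": -0.4,"y": 0,"z": -4.5,"ax": 0,"ay": 0,"az": 0},{"x": -0.4,"y": 0,"z": -5.1,"ax": 0,"ay": 0,"az": 0},{"x": -0.4,"y": 0,"z": -5.1,"ax": 0,"ay": 0,"az": 0}]}}

```text
t: 4.8
tool_pos: [0.6486, -0.0829, 0.0522]
eef_rot: [2.385, -2.044, 0.004]
ft_force: [0.4, 0.2, 0.1]
gripper_width: 0.0399
```

>>> {"api": "send_rows", "payload": {"moves": [{"x": 0,"y": 0,"z": 0,"ax": 0,"ay": 0,"az": 0},{"x": 0,"y": 0,"z": 0,"ax": 0,"ay": 0,"az": 0},{"x": 0,"y": 0,"z": 0,"ax": 0,"ay": 0,"az": 0},{"x": 0,"y": 0,"z": 0,"ax": 0,"ay": 0,"az": 0},{"x": 0,"y": 0,"z": 0,"ax": 0,"ay": 0,"az": 0},{"x": 0,"y": 0,"z": 0,"ax": 0,"ay": 0,"az": 0}], "claw": 1, "force": 30}}

```text
t: 5.4
tool_pos: [0.6494, -0.0829, 0.0536]
eef_rot: [-2.385, 2.044, -0.006]
ft_force: [-0.9, 0.1, 5.8]
gripper_width: 0.0192
```

>>> {"api": "send_rows", "payload": {"moves": [{"x": 0,"y": 0,"z": 2,"ax": 0,"ay": 0,"az": 0},{"x": 0,"y": 0,"z": 5,"ax": 0,"ay": 0,"az": 0},{"x": -4,"y": 0,"z": 9,"ax": 0,"ay": 0,"az": 0},{"x": -8,"y": 0,"z": 13,"ax": 0,"ay": 0,"az": 0},{"x": -12,"y": 0,"z": 17,"ax": 0,"ay": 0,"az": 0},{"x": -16,"y": 0,"z": 20,"ax": 0,"ay": 0,"az": 0},{"x": -20,"y": -2,"z": 23,"ax": 0,"ay": 0,"az": 0},{"x": -22,"y": -4,"z": 24,"ax": 0,"ay": 0,"az": 0},{"x": -22,"y": -4,"z": 24,"ax": 0,"ay": 0,"az": 0}]}}

```text
t: 6.3
tool_pos: [0.4272, -0.1249, 0.2974]
eef_rot: [-2.381, 2.047, -0.017]
ft_force: [0.7, 0.1, -0.2]
gripper_width: 0.0195
```

Run:
```python
from h import *
from scipy.optimize import least_squares
s=sensors.get_state();print(repr(s["q"]),repr(s["tool_pos"]),s["gripper_width"])
D=[([.31985,1.56484,1.25739],.574873,.213704),([-.001978,1.789285,1.354241],.400847,.282244),([.53109,1.51813,1.09421],np.hypot(.65266,.08192),.10057),(s["q"][[1,2,4]],np.hypot(*s["tool_pos"][:2]),s["tool_pos"][2])]
def f(p):
    a,h,l1,l2,d=p;o=[]
    for q,r,z in D:
        t=q[0]+q[1];o+=[a+l1*np.sin(q[0])+l2*np.sin(t)+d*np.cos(t)-r,h+l1*np.cos(q[0])+l2*np.cos(t)-d*np.sin(t)-z]
    return o
S=least_squares(f,[0,.1,.3,.3,0]);print(S.x,np.abs(S.fun).max())
A=[]
for k in(0,.03,.05):
    S=least_squares(lambda p:f([k,*p]),[.1,.3,.3,0]);print(k,S.x,np.abs(S.fun).max())
```

```text
array([-0.30804495,  0.0597438 ,  1.68740823, -0.0028489 ,  1.38390826,
        1.11282713]) array([ 0.42723758, -0.12485351,  0.29743323]) 0.019475980533787136
[ 0.00281046 -0.17749335  0.60244462  0.42105211  0.0534388 ] 0.001339507248135141
0 [-0.17887289  0.60055828  0.42319273  0.04944235] 0.0012943033650613667
0.03 [-0.1641471   0.62069379  0.40034284  0.09210202] 0.004408578962552728
0.05 [-0.1543299   0.63411745  0.38510958  0.1205418 ] 0.00756689267840098
```

>>> {"api": "send_rows", "payload": {"moves": [{"x": 0,"y": 0,"z": 1,"ax": 1.2,"ay": -7.4,"az": 0},{"x": 0,"y": 0,"z": 2,"ax": 2.3,"ay": -14.8,"az": 0},{"x": 0,"y": 0,"z": 3,"ax": 3.5,"ay": -22.2,"az": 0},{"x": 0,"y": 0,"z": 3,"ax": 4.6,"ay": -29.6,"az": 0},{"x": 0,"y": 0,"z": 3,"ax": 4.6,"ay": -29.6,"az": 0},{"x": 0,"y": 0,"z": 3,"ax": 4.6,"ay": -29.6,"az": 0}]}}

```text
t: 6.9
tool_pos: [0.4272, -0.1251, 0.3272]
eef_rot: [-2.046, 1.766, -0.482]
ft_force: [0.7, -0.4, 0.0]
gripper_width: 0.0201
```

```bash
cat > k.py <<'E'
from h import *
from scipy.optimize import least_squares
Rz=lambda a:R.from_euler("z",a).as_matrix()
Ry=lambda a:R.from_euler("y",a).as_matrix()
P=dict(l1=.6006,l2=.4232,d=.0494,hl=-.1789,L=None)
def fk(q,L):
    M=Rz(q[0])@Ry(q[1]+q[2])@Rz(q[3])@Ry(q[4])@Rz(q[5]+np.pi)
    w=Rz(q[0])@(np.array([0,0,P["hl"]+L])+Ry(q[1])@[0,0,P["l1"]]+Ry(q[1]+q[2])@[P["d"],0,P["l2"]])
    return w+M@[0,0,L],M
lo=np.array([-3.11,-.84,.21,-1.34,.05,-2.56])+.02;hi=np.array([3.11,2.01,2.61,4.49,2.63,2.56])-.02
def ik(p,M,q0,L):
    f=lambda q:np.r_[(fk(q,L)[0]-p)*5,R.from_matrix(fk(q,L)[1]@M.T).as_rotvec()]
    S=least_squares(f,np.clip(q0,lo,hi),bounds=(lo,hi));return S.x,np.linalg.norm(S.fun)
def tool(phi,tilt):  # tool z azimuth phi, tilted up from down by tilt (deg); jaws horizontal, x az phi-90
    p=np.radians(phi);t=np.radians(tilt)
    z=np.array([np.cos(p)*np.sin(t),np.sin(p)*np.sin(t),-np.cos(t)]);x=np.array([np.sin(p),-np.cos(p),0]);return np.stack([x,np.cross(z,x),z],1)
E
python3 - <<'E'
from k import *
s=sensors.get_state();q=s["q"];print(repr(q),s["tool_pos"],s["gripper_width"])
S=least_squares(lambda L:fk(q,L[0])[0]-s["tool_pos"],[.3]);L=S.x[0];print(L,S.fun)
M0=R.from_rotvec(s["eef_rot"]).as_matrix();print(R.from_matrix(tool(8.8,30).T@M0).as_rotvec())
C=np.array([.521,-.3135]);ya=np.radians(-9.7);ey=np.array([-np.sin(ya),np.cos(ya)])
for phi in(-9.7,30,60,80):
  for yw in(.0615,.0205,-.0205,-.0615):
    p=np.r_[C+ey*yw,.15];qq,e=ik(p,tool(phi,90),np.array([-.7,.5,1.5,1.8,1,.5]),L);print(phi,yw,qq.round(2),round(e,4))
E
```

```text
array([-0.55910898, -0.17904272,  1.94532207,  0.39826568,  0.99226353,
        0.7099747 ]) [ 0.42716188 -0.12514338  0.32716184] 0.020063560638304553
0.3494887313833927 [ 0.00065397 -0.00867876  0.00206878]
[0.00550194 0.00702207 0.00484883]
-9.7 0.0615 [-0.83  0.95  2.59  2.42  1.88 -1.83] 0.0324
-9.7 0.0205 [-0.92  0.92  2.55  2.37  1.81 -1.8 ] 0.0
-9.7 -0.0205 [-1.01  0.88  2.48  2.29  1.71 -1.73] 0.0
-9.7 -0.0615 [-1.09  0.85  2.4   2.22  1.64 -1.66] 0.0
30 0.0615 [-1.08  0.83  2.1   1.54  1.58 -1.36] 0.0
30 0.0205 [-1.13  0.84  2.02  1.49  1.59 -1.29] 0.0
30 -0.0205 [-1.17  0.86  1.94  1.45  1.61 -1.22] 0.0
30 -0.0615 [-1.21  0.87  1.85  1.42  1.64 -1.16] 0.0
60 0.0615 [-1.    0.92  1.66  1.16  1.82 -1.06] 0.0
60 0.0205 [-1.04  0.94  1.58  1.14  1.86 -1.02] 0.0
60 -0.0205 [-1.08  0.97  1.49  1.12  1.91 -0.97] 0.0
60 -0.0615 [-1.11  1.    1.4   1.12  1.95 -0.92] 0.0
80 0.0615 [-0.9   1.    1.38  0.99  2.04 -0.96] 0.0
80 0.0205 [-0.94  1.03  1.3   0.98  2.1  -0.92] 0.0
80 -0.0205 [-0.98  1.07  1.21  0.98  2.15 -0.88] 0.0
80 -0.0615 [-1.01  1.1   1.1   0.99  2.21 -0.83] 0.0
```

```bash
cat >> k.py <<'E'
L=.3495
C=np.array([.521,-.3135]);ya=np.radians(-9.7);ey=np.array([-np.sin(ya),np.cos(ya)]);ex=np.array([np.cos(ya),np.sin(ya)])
def path(q,p0,p1,a0,a1,n=10):
    """a=(phi,tilt); prints IK along the line, and the rows (cm,deg) for a move"""
    q0=q.copy()
    rows=[]
    for i in range(1,n+1):
        f=i/n;p=p0+(p1-p0)*f;M=tool(*(np.array(a0)+(np.array(a1)-a0)*f))
        qn,e=ik(p,M,q0,L)
        M0=tool(*a0);rv=np.degrees(R.from_matrix(M@M0.T).as_rotvec())
        rows.append(np.r_[(p-p0)*100,rv]);print(np.r_[rows[-1]].round(1),"| q",qn.round(2),"dq",round(np.abs(qn-q0).max(),2),"e",round(e,4));q0=qn
    return q0
E
python3 - <<'E'
from k import *
s=sensors.get_state()
for phi in(10,):
  for yw in(-.0615,.0205):
    w=C+ey*yw
    q=path(s["q"],s["tool_pos"],np.r_[.46,-.30,.32],(8.8,30),(phi+20,90))
    q=path(q,np.r_[.46,-.30,.32],np.r_[w,.26],(phi+20,90),(phi,90),4)
    q=path(q,np.r_[w,.26],np.r_[w,.135],(phi,90),(phi,90),3)
E
```

```text
[ 0.3 -1.7 -0.1  1.  -5.9  2.1] | q [-0.67 -0.18  2.    0.57  0.96  0.46] dq 0.25 e 0.0
[  0.7  -3.5  -0.1   2.3 -11.8   4.2] | q [-0.8  -0.15  2.04  0.76  0.98  0.19] dq 0.27 e 0.0
[  1.   -5.2  -0.2   3.7 -17.6   6.3] | q [-0.92 -0.11  2.07  0.93  1.03 -0.06] dq 0.25 e 0.0
[  1.3  -7.   -0.3   5.4 -23.4   8.4] | q [-1.02 -0.04  2.1   1.07  1.11 -0.28] dq 0.22 e 0.0
[  1.6  -8.7  -0.4   7.3 -29.1  10.4] | q [-1.1   0.04  2.11  1.18  1.2  -0.47] dq 0.18 e 0.0
[  2.  -10.5  -0.4   9.4 -34.8  12.3] | q [-1.16  0.13  2.11  1.25  1.29 -0.62] dq 0.15 e 0.0
[  2.3 -12.2  -0.5  11.8 -40.4  14.2] | q [-1.21  0.22  2.1   1.31  1.39 -0.74] dq 0.12 e 0.0
[  2.6 -14.   -0.6  14.3 -46.   16. ] | q [-1.23  0.32  2.08  1.35  1.49 -0.84] dq 0.1 e 0.0
[  3.  -15.7  -0.6  17.1 -51.5  17.6] | q [-1.25  0.42  2.05  1.38  1.59 -0.91] dq 0.1 e 0.0
[  3.3 -17.5  -0.7  20.  -56.9  19.2] | q [-1.25  0.51  2.01  1.4   1.69 -0.96] dq 0.1 e 0.0
[ 1.3 -1.9 -1.5 -0.   0.  -5. ] | q [-1.25  0.53  2.04  1.47  1.63 -1.  ] dq 0.07 e 0.0
[  2.5  -3.7  -3.   -0.   -0.  -10. ] | q [-1.24  0.55  2.07  1.56  1.58 -1.05] d
[... 1337 characters left out ...]
  19.2] | q [-1.25  0.51  2.01  1.4   1.69 -0.96] dq 0.1 e 0.0
[ 1.6  0.2 -1.5 -0.   0.  -5. ] | q [-1.23  0.52  2.08  1.49  1.62 -1.03] dq 0.09 e 0.0
[  3.2   0.3  -3.   -0.   -0.  -10. ] | q [-1.2   0.53  2.15  1.59  1.56 -1.1 ] dq 0.1 e 0.0
[  4.8   0.5  -4.5  -0.    0.  -15. ] | q [-1.15  0.54  2.22  1.71  1.51 -1.19] dq 0.12 e 0.0
[  6.4   0.7  -6.   -0.    0.  -20. ] | q [-1.1   0.56  2.28  1.85  1.48 -1.28] dq 0.14 e 0.0
[ 0.   0.  -4.2  0.   0.   0. ] | q [-1.1   0.66  2.3   1.86  1.52 -1.4 ] dq 0.11 e 0.0
[ 0.   0.  -8.3  0.   0.   0. ] | q [-1.1   0.77  2.3   1.87  1.55 -1.51] dq 0.11 e 0.0
[  0.    0.  -12.5   0.    0.    0. ] | q [-1.1   0.87  2.3   1.87  1.58 -1.6 ] dq 0.1 e 0.0
```

>>> {"api": "send_rows", "payload": {"moves": [{"x": 0.3,"y": -1.7,"z": 0,"ax": 1,"ay": -5.9,"az": 2.1},{"x": 0.7,"y": -3.5,"z": 0,"ax": 2.3,"ay": -11.8,"az": 4.2},{"x": 1,"y": -5.2,"z": 0,"ax": 3.7,"ay": -17.6,"az": 6.3},{"x": 1.3,"y": -7,"z": 0,"ax": 5.4,"ay": -23.4,"az": 8.4},{"x": 1.6,"y": -8.7,"z": 0,"ax": 7.3,"ay": -29.1,"az": 10.4},{"x": 2,"y": -10.5,"z": 0,"ax": 9.4,"ay": -34.8,"az": 12.3},{"x": 2.3,"y": -12.2,"z": 0,"ax": 11.8,"ay": -40.4,"az": 14.2},{"x": 2.6,"y": -14,"z": 0,"ax": 14.3,"ay": -46,"az": 16},{"x": 3,"y": -15.7,"z": -0.5,"ax": 17.1,"ay": -51.5,"az": 17.6},{"x": 3.3,"y": -17.5,"z": -0.5,"ax": 20,"ay": -56.9,"az": 19.2}]}}

```text
t: 7.9
tool_pos: [0.4613, -0.3017, 0.3203]
eef_rot: [-1.401, 0.818, -0.815]
ft_force: [0.3, 0.5, 0.5]
gripper_width: 0.0198
```

```bash
cat >> k.py <<'E'
def st():
    s=sensors.get_state();M=R.from_rotvec(s["eef_rot"]).as_matrix();z=M[:,2]
    print("t",round(s["t"],1),"q",s["q"].round(2),"p",s["tool_pos"].round(4),"phi",np.degrees(np.arctan2(z[1],z[0])).round(1),"tilt",np.degrees(np.arccos(-z[2])).round(1),"xz",M[2,0].round(3),"w",round(s["gripper_width"],4),"F",s["ft_force"].round(1));return s,M
def to(p,M1):
    s,M=st();print("shift cm",((p-s["tool_pos"])*100).round(2),"turn",np.degrees(R.from_matrix(M1@M.T).as_rotvec()).round(1))
E
python3 - <<'E'
from k import *
for yw in(-.0615,-.0205,.0205,.0615):print(yw,(C+ey*yw).round(4))
to(np.r_[C-ey*.0615+.003*np.r_[.98,.17],.26],tool(10,90))
E
```

```text
-0.0615 [ 0.5106 -0.3741]
-0.0205 [ 0.5175 -0.3337]
0.0205 [ 0.5245 -0.2933]
0.0615 [ 0.5314 -0.2529]
t 7.9 q [-1.25  0.47  2.03  1.42  1.69 -0.93] p [ 0.4613 -0.3017  0.3203] phi 29.8 tilt 90.5 xz -0.007 w 0.0198 F [0.3 0.5 0.5]
shift cm [ 5.23 -7.19 -6.03] turn [ -0.5   0.3 -19.8]
```

>>> {"api": "send_rows", "payload": {"moves": [{"x": 1,"y": -1.4,"z": -1,"ax": -0.1,"ay": 0,"az": -4},{"x": 2,"y": -2.8,"z": -2,"ax": -0.2,"ay": 0.1,"az": -8},{"x": 3.5,"y": -4.5,"z": -3.5,"ax": -0.3,"ay": 0.2,"az": -13},{"x": 4.5,"y": -6,"z": -5,"ax": -0.4,"ay": 0.2,"az": -17},{"x": 5.1,"y": -7.2,"z": -6,"ax": -0.5,"ay": 0.3,"az": -19.8},{"x": 5.1,"y": -7.2,"z": -7,"ax": -0.5,"ay": 0.3,"az": -19.8},{"x": 5.1,"y": -7.2,"z": -7,"ax": -0.5,"ay": 0.3,"az": -19.8},{"x": 5.1,"y": -7.2,"z": -7,"ax": -0.5,"ay": 0.3,"az": -19.8}]}}

```text
t: 8.7
tool_pos: [0.5129, -0.3736, 0.2499]
eef_rot: [-1.287, 1.077, -1.076]
ft_force: [0.4, -0.3, 0.0]
gripper_width: 0.0194
```

Run:
```python
from k import *
st();S=cam("scene");T=cam("top")
a=cv2.resize(S["img"][210:330,50:210],None,fx=3,fy=3);b=cv2.resize(T["img"][130:260,360:460],None,fx=3,fy=3)
o=np.zeros((400,790,3),np.uint8);o[:360,:480]=a;o[:390,490:790]=b;cv2.imwrite("pics/p6.png",o)
```

```text
t 8.7 q [-1.2   0.57  2.14  1.75  1.49 -1.15] p [ 0.5129 -0.3736  0.2499] phi 10.2 tilt 90.0 xz -0.001 w 0.0194 F [ 0.4 -0.3  0. ]
```

View pics/p6.png

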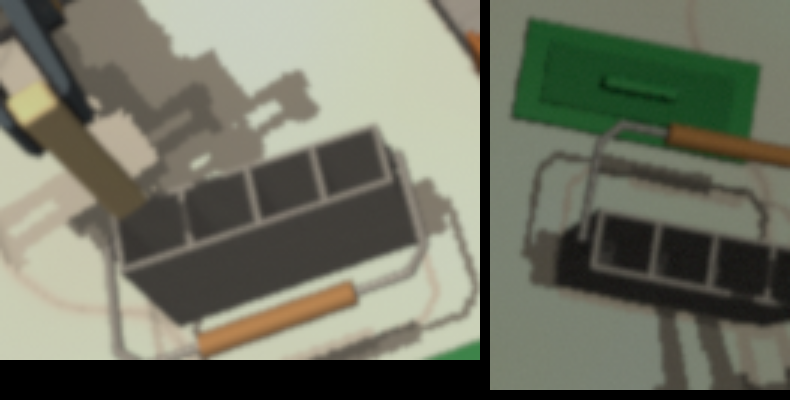

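The scene crop shows the stick held upright, its lower end at about (122,205) of the crop, behind and above the end well centred at (152,231).

Run:
```python
from k import *
S=cam("scene")
print("tip",[pl(S,50+122/3,210+205/3,z).round(4) for z in(.145,.15,.155)],"well",pl(S,50+152/3,210+231/3,.105).round(4))
print(px(S,[.512,-.374,.15]),px(S,[.5106,-.3741,.105]))
# top: nearest well corner check
T=cam("top");print("well1 top",pl(T,360+626/3,130+246/3,.105).round(4),"expect",C+ey*.0615)
```

```text
tip [array([ 0.511 , -0.3782,  0.145 ]), array([ 0.5141, -0.3773,  0.15  ]), array([ 0.5171, -0.3764,  0.155 ])] well [ 0.5127 -0.3755  0.105 ]
[ 92.12282676 276.48110444] [101.01239702 285.71576355]
well1 top [ 0.5341 -0.6005  0.105 ] expect [ 0.5313621  -0.25287924]
```

>>> {"api": "send_rows", "payload": {"moves": [{"x": -0.1,"y": 0.1,"z": -2,"ax": 0,"ay": 0,"az": 0},{"x": -0.1,"y": 0.1,"z": -4,"ax": 0,"ay": 0,"az": 0},{"x": -0.1,"y": 0.1,"z": -5.5,"ax": 0,"ay": 0,"az": 0},{"x": -0.1,"y": 0.1,"z": -7,"ax": 0,"ay": 0,"az": 0},{"x": -0.1,"y": 0.1,"z": -8.5,"ax": 0,"ay": 0,"az": 0},{"x": -0.1,"y": 0.1,"z": -10,"ax": 0,"ay": 0,"az": 0},{"x": -0.1,"y": 0.1,"z": -11.2,"ax": 0,"ay": 0,"az": 0},{"x": -0.1,"y": 0.1,"z": -11.2,"ax": 0,"ay": 0,"az": 0},{"x": -0.1,"y": 0.1,"z": -11.2,"ax": 0,"ay": 0,"az": 0}]}}

```text
t: 9.8
tool_pos: [0.5113, -0.373, 0.1392]
eef_rot: [-1.287, 1.078, -1.08]
ft_force: [-0.3, 0.8, -0.4]
gripper_width: 0.0197
```

>>> {"api": "send_rows", "payload": {"moves": [{"x": 0,"y": 0,"z": 0,"ax": 0,"ay": 0,"az": 0},{"x": 0,"y": 0,"z": 0,"ax": 0,"ay": 0,"az": 0},{"x": 0,"y": 0,"z": 0,"ax": 0,"ay": 0,"az": 0},{"x": 0,"y": 0,"z": 0,"ax": 0,"ay": 0,"az": 0},{"x": 0,"y": 0,"z": 0,"ax": 0,"ay": 0,"az": 0}], "claw": 0.55}}

```text
t: 10.3
tool_pos: [0.5113, -0.373, 0.1395]
eef_rot: [-1.287, 1.077, -1.08]
ft_force: [0.6, -0.3, -0.8]
gripper_width: 0.0411
```

>>> {"api": "send_rows", "payload": {"moves": [{"x": 0,"y": 0,"z": 2,"ax": 0,"ay": 0,"az": 0},{"x": 0,"y": 0,"z": 6,"ax": 0,"ay": 0,"az": 0},{"x": -2,"y": 0,"z": 10,"ax": 0,"ay": 0,"az": 0},{"x": -5,"y": 3,"z": 14,"ax": 0,"ay": 0,"az": 5},{"x": -5,"y": 6,"z": 17,"ax": 0,"ay": 0,"az": 12},{"x": -5,"y": 7,"z": 18,"ax": 0,"ay": 0,"az": 20},{"x": -5,"y": 7,"z": 18,"ax": 0,"ay": 0,"az": 20},{"x": -5,"y": 7,"z": 18,"ax": 0,"ay": 0,"az": 20}]}}

```text
t: 11.1
tool_pos: [0.4614, -0.303, 0.3188]
eef_rot: [-1.411, 0.815, -0.817]
ft_force: [0.1, 0.8, -0.7]
gripper_width: 0.0407
```

Run:
```python
from k import *
s,M=st();S=cam("scene");T=cam("top")
a=cv2.resize(S["img"][210:330,50:210],None,fx=2.5,fy=2.5);b=cv2.resize(S["img"][130:320,180:400],None,fx=1.7,fy=1.7)
o=np.zeros((330,790,3),np.uint8);o[:300,:400]=a;o[:323,410:784]=b;cv2.imwrite("pics/p7.png",o)
for c in(S,T):
  for q in soap(c)[1]:print("  soap",q[:,0].mean(0).round(),rect(c,q,.064))
print("back path");path(s["q"],s["tool_pos"],np.r_[.44,-.1,.32],(30,90),(6,2))
```

```text
t 11.1 q [-1.25  0.47  2.02  1.41  1.69 -0.94] p [ 0.4614 -0.303   0.3188] phi 30.0 tilt 90.1 xz 0.0 w 0.0407 F [ 0.1  0.8 -0.7]
  soap [345. 212.] (array([0.5967, 0.1266, 0.1296, 0.0296]), 5.0)
  soap [275. 252.] (array([ 0.602 , -0.0558,  0.0312,  0.0242]), 2.6)
  soap [332. 218.] (array([0.5968, 0.092 , 0.0302, 0.0287]), 15.5)
  soap [232. 224.] (array([ 0.4985, -0.0991,  0.0343,  0.023 ]), -6.1)
  soap [264. 201.] (array([ 0.4837, -0.0103,  0.0347,  0.0221]), -30.5)
  soap [301. 179.] (array([0.4768, 0.0941, 0.0316, 0.0254]), -33.3)
  soap [237. 270.] (array([ 0.5931, -0.1411,  0.1732,  0.0032]), 3.7)
  soap [226. 183.] (array([0.5949, 0.1304, 0.1223, 0.0186]), 5.4)
  soap [240. 238.] (array([0.4726, 0.0977, 0.0255, 0.0191]), 54.1)
  soap [288. 236.] (array([ 0.4784, -0.0078,  0.0246,  0.0196]), -25.9)
  soap [329. 229.] (array([ 0.494 , -0.0974,  0.0262,  0.0198]), -8.3)
  soap [242. 184.] (array([0.5945, 0.0953, 0.0245, 0.0197]), 19.6)
  soap [309. 183.] (array([ 0.5991, -0.0538,  0.0252,  0.0179]), 0.2)
back path
[-0.2  2.   0.  -4.2  7.7 -2.4] | q [-1.24  0.39  2.04  1.36  1.
[... 163 characters left out ...]
.15  2.06  1.21  1.28 -0.57] dq 0.17 e 0.0
[ -0.9   8.1   0.  -15.   31.9  -9.3] | q [-1.05  0.04  2.04  1.07  1.16 -0.35] dq 0.22 e 0.0
[ -1.1  10.1   0.1 -17.9  40.3 -11.4] | q [-0.92 -0.04  2.    0.89  1.06 -0.08] dq 0.28 e 0.0
[ -1.3  12.2   0.1 -20.5  48.8 -13.4] | q [-0.77 -0.08  1.95  0.66  1.02  0.24] dq 0.32 e 0.0
[ -1.5  14.2   0.1 -22.8  57.5 -15.1] | q [-0.61 -0.09  1.88  0.42  1.04  0.57] dq 0.33 e 0.0
[ -1.7  16.2   0.1 -24.6  66.3 -16.7] | q [-0.46 -0.07  1.81  0.23  1.13  0.86] dq 0.28 e 0.0
[ -1.9  18.3   0.1 -26.2  75.2 -18. ] | q [-0.33 -0.02  1.73  0.09  1.26  1.07] dq 0.22 e 0.0
[ -2.1  20.3   0.1 -27.4  84.2 -19.1] | q [-0.23  0.04  1.65  0.01  1.41  1.23] dq 0.16 e 0.0
```

View pics/p7.png

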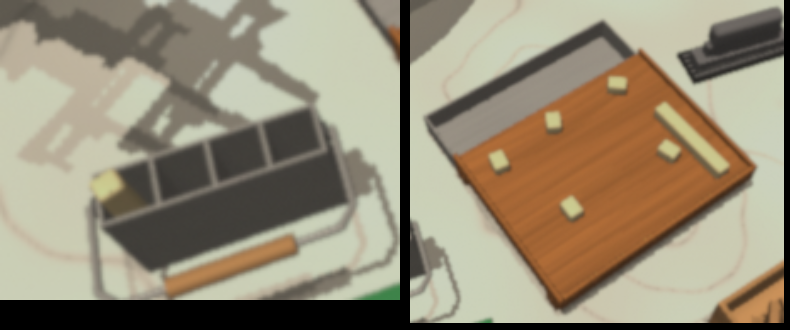

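Left crop shows the first stick standing in the end well at (108,185). The right crop shows the remaining stick and five chips unmoved.

>>> {"api": "send_rows", "payload": {"moves": [{"x": -0.2,"y": 2,"z": 0,"ax": -4.2,"ay": 7.5,"az": -2.4},{"x": -0.4,"y": 4.1,"z": 0,"ax": -8.2,"ay": 15,"az": -4.8},{"x": -0.6,"y": 6.1,"z": 0,"ax": -11.7,"ay": 23,"az": -7.1},{"x": -0.9,"y": 8.1,"z": 0,"ax": -15,"ay": 31,"az": -9.3},{"x": -1.1,"y": 10.1,"z": 0,"ax": -17.9,"ay": 39,"az": -11.4},{"x": -1.3,"y": 12.2,"z": 0,"ax": -20.5,"ay": 47,"az": -13.4},{"x": -1.5,"y": 14.2,"z": 0,"ax": -22.8,"ay": 55,"az": -15.1},{"x": -1.7,"y": 16.2,"z": 0,"ax": -24.6,"ay": 63,"az": -16.7},{"x": -1.9,"y": 18.3,"z": 0,"ax": -26.2,"ay": 71,"az": -18},{"x": -2.1,"y": 20.3,"z": 0,"ax": -27.4,"ay": 79,"az": -19.1}]}}

```text
t: 12.2
tool_pos: [0.4388, -0.103, 0.3158]
eef_rot: [-2.213, 1.834, -0.285]
ft_force: [0.6, 0.2, -0.8]
gripper_width: 0.0409
```

Run:
```python
from k import *
to(np.r_[.636,.133,.10],tool(5.3,0))
```

```text
t 12.2 q [-0.39 -0.08  1.82  0.2   1.14  0.93] p [ 0.4388 -0.103   0.3158] phi 12.6 tilt 18.4 xz -0.011 w 0.0409 F [ 0.6  0.2 -0.8]
shift cm [ 19.72  23.6  -21.58] turn [-3.2 18.1 -5.4]
```

>>> {"api": "send_rows", "payload": {"moves": [{"x": 2,"y": 2.4,"z": -1,"ax": -1,"ay": 6,"az": -1.8},{"x": 4,"y": 4.8,"z": -2,"ax": -2.2,"ay": 12,"az": -3.6},{"x": 6.5,"y": 7.8,"z": -4,"ax": -3.2,"ay": 18.1,"az": -5.4},{"x": 9,"y": 10.8,"z": -6,"ax": -3.2,"ay": 18.1,"az": -5.4},{"x": 11.5,"y": 13.8,"z": -8,"ax": -3.2,"ay": 18.1,"az": -5.4},{"x": 14,"y": 16.8,"z": -11,"ax": -3.2,"ay": 18.1,"az": -5.4},{"x": 16.5,"y": 19.8,"z": -14,"ax": -3.2,"ay": 18.1,"az": -5.4},{"x": 19,"y": 22.8,"z": -18,"ax": -3.2,"ay": 18.1,"az": -5.4},{"x": 19.7,"y": 23.6,"z": -21.6,"ax": -3.2,"ay": 18.1,"az": -5.4},{"x": 19.7,"y": 23.6,"z": -21.6,"ax": -3.2,"ay": 18.1,"az": -5.4}]}}

```text
t: 13.2
tool_pos: [0.6308, 0.1337, 0.0912]
eef_rot: [2.314, -2.106, -0.016]
ft_force: [-1.5, -1.2, -0.6]
gripper_width: 0.0411
```

Run:
```python
from k import *
to(np.r_[.636,.133,.05],tool(5.3,0))
S=cam("scene")
for q in soap(S)[1]:print("  soap",q[:,0].mean(0).round(),rect(S,q,.064))
```

```text
t 13.2 q [0.19 0.53 1.55 0.   1.08 1.67] p [0.6308 0.1337 0.0912] phi -170.4 tilt 0.9 xz 0.001 w 0.0411 F [-1.5 -1.2 -0.6]
shift cm [ 0.52 -0.07 -4.12] turn [ 0.2 -0.9 -0.1]
  soap [275. 252.] (array([ 0.6021, -0.0557,  0.0314,  0.0243]), 2.6)
  soap [232. 225.] (array([ 0.4986, -0.0987,  0.0343,  0.0221]), -6.1)
  soap [331. 218.] (array([0.5971, 0.0914, 0.0282, 0.027 ]), -74.2)
  soap [264. 201.] (array([ 0.4837, -0.0103,  0.0347,  0.0221]), -30.5)
  soap [301. 179.] (array([0.4769, 0.0941, 0.0316, 0.0254]), -33.3)
  soap [362. 227.] (array([0.6482, 0.1315, 0.0283, 0.0247]), 10.9)
  soap [237. 270.] (array([ 0.5931, -0.1411,  0.1732,  0.0032]), 3.7)
```

>>> {"api": "send_rows", "payload": {"moves": [{"x": 0.3,"y": 0,"z": -1.5,"ax": 0,"ay": -0.9,"az": 0},{"x": 0.5,"y": -0.1,"z": -3,"ax": 0,"ay": -0.9,"az": 0},{"x": 0.5,"y": -0.1,"z": -4,"ax": 0,"ay": -0.9,"az": 0},{"x": 0.5,"y": -0.1,"z": -4,"ax": 0,"ay": -0.9,"az": 0},{"x": 0.5,"y": -0.1,"z": -4,"ax": 0,"ay": -0.9,"az": 0}]}}

```text
t: 13.75
tool_pos: [0.6376, 0.1316, 0.0556]
eef_rot: [-2.32, 2.115, -0.009]
ft_force: [0.7, -0.3, -0.4]
gripper_width: 0.041
```

>>> {"api": "send_rows", "payload": {"moves": [{"x": 0,"y": 0,"z": 0,"ax": 0,"ay": 0,"az": 0},{"x": 0,"y": 0,"z": 0,"ax": 0,"ay": 0,"az": 0},{"x": 0,"y": 0,"z": 0,"ax": 0,"ay": 0,"az": 0},{"x": 0,"y": 0,"z": 0,"ax": 0,"ay": 0,"az": 0},{"x": 0,"y": 0,"z": 0,"ax": 0,"ay": 0,"az": 0},{"x": 0,"y": 0,"z": 0,"ax": 0,"ay": 0,"az": 0}], "claw": 1}}

```text
t: 14.35
tool_pos: [0.638, 0.1319, 0.0564]
eef_rot: [-2.319, 2.114, -0.01]
ft_force: [0.0, 0.8, 5.3]
gripper_width: 0.0197
```

>>> {"api": "send_rows", "payload": {"moves": [{"x": 0,"y": 0,"z": 2,"ax": 0,"ay": 0,"az": 0},{"x": 0,"y": 0,"z": 6,"ax": 0,"ay": 0,"az": 0},{"x": -2,"y": -2,"z": 10,"ax": 0,"ay": 0,"az": 0},{"x": -5,"y": -6,"z": 14,"ax": 0,"ay": 0,"az": 0},{"x": -8,"y": -10,"z": 18,"ax": 0,"ay": 0,"az": 0},{"x": -11,"y": -14,"z": 21,"ax": 0,"ay": 0,"az": 0},{"x": -14,"y": -18,"z": 24,"ax": 0,"ay": 0,"az": 0},{"x": -17,"y": -22,"z": 27,"ax": 0,"ay": 0,"az": 0},{"x": -20,"y": -24,"z": 27,"ax": 0,"ay": 0,"az": 0},{"x": -20,"y": -24,"z": 27,"ax": 0,"ay": 0,"az": 0}]}}

```text
t: 15.35
tool_pos: [0.4361, -0.1098, 0.3274]
eef_rot: [-2.318, 2.116, -0.012]
ft_force: [1.0, -1.4, -0.5]
gripper_width: 0.02
```

Run:
```python
from k import *
s,M=st()
path(s["q"],s["tool_pos"],np.r_[.46,-.30,.32],(5,1),(30,91),12)
S=cam("scene")
for q in soap(S)[1]:print("  soap",q[:,0].mean(0).round(),rect(S,q,.064))
```

```text
t 15.3 q [-0.27  0.06  1.62 -0.    1.46  1.21] p [ 0.4361 -0.1098  0.3274] phi -20.3 tilt 0.5 xz 0.004 w 0.02 F [ 1.  -1.4 -0.5]
[ 0.2 -1.6 -0.1  0.8 -7.5  2.1] | q [-0.33 -0.01  1.7   0.07  1.32  1.11] dq 0.14 e 0.0
[  0.4  -3.2  -0.1   1.9 -14.9   4.1] | q [-0.43 -0.06  1.77  0.16  1.2   0.94] dq 0.16 e 0.0
[  0.6  -4.8  -0.2   3.2 -22.3   6.2] | q [-0.54 -0.09  1.83  0.31  1.1   0.73] dq 0.21 e 0.0
[  0.8  -6.3  -0.2   4.8 -29.6   8.1] | q [-0.67 -0.09  1.89  0.49  1.04  0.48] dq 0.25 e 0.0
[  1.   -7.9  -0.3   6.7 -37.   10. ] | q [-0.81 -0.08  1.95  0.69  1.03  0.2 ] dq 0.28 e 0.0
[  1.2  -9.5  -0.4   8.8 -44.2  11.8] | q [-0.93 -0.04  2.    0.89  1.07 -0.07] dq 0.27 e 0.0
[  1.4 -11.1  -0.4  11.2 -51.4  13.5] | q [-1.04  0.02  2.03  1.05  1.15 -0.3 ] dq 0.24 e 0.0
[  1.6 -12.7  -0.5  13.9 -58.6  15.1] | q [-1.12  0.11  2.05  1.17  1.25 -0.5 ] dq 0.2 e 0.0
[  1.8 -14.3  -0.6  16.8 -65.7  16.5] | q [-1.18  0.2   2.06  1.26  1.35 -0.67] dq 0.16 e 0.0
[  2.  -15.8  -0.6  20.  -72.7  17.8] | q [-1.22  0.31  2.06  1.33  1.47 -0.8 ] dq 0.13 e 0.0
[  2.2 -17.4  -0.7  23.5 -79.6  18.8] | q [-1.24  0.42  2.04  1.37  1.58 -0.9 ] dq 0.12 e 0.0
[  2.4 -19.   -0.7  27.2 -86.4  19.6] | q [-1.25  0.52  2.01  1.41  1.7  -0.98] dq 0.12 e 0.0
  soap [275. 252.] (array([ 0.6021, -0.0559,  0.0313,  0.0242]), 3.6)
  soap [232. 224.] (array([ 0.4982, -0.0988,  0.0359,  0.0237]), -3.4)
  soap [332. 218.] (array([0.5977, 0.0923, 0.0287, 0.0286]), -74.2)
  soap [264. 202.] (array([ 0.4837, -0.0104,  0.0346,  0.0222]), -31.3)
  soap [301. 179.] (array([0.4768, 0.0941, 0.0317, 0.0254]), -33.3)
  soap [237. 270.] (array([ 0.5931, -0.1411,  0.1732,  0.0032]), 3.7)
```

>>> {"api": "send_rows", "payload": {"moves": [{"x": 0.2,"y": -1.6,"z": 0,"ax": 0.8,"ay": -7.5,"az": 2.1},{"x": 0.4,"y": -3.2,"z": 0,"ax": 1.9,"ay": -14.9,"az": 4.1},{"x": 0.6,"y": -4.8,"z": 0,"ax": 3.2,"ay": -22.3,"az": 6.2},{"x": 0.8,"y": -6.3,"z": 0,"ax": 4.8,"ay": -29.6,"az": 8.1},{"x": 1,"y": -7.9,"z": 0,"ax": 6.7,"ay": -37,"az": 10},{"x": 1.2,"y": -9.5,"z": 0,"ax": 8.8,"ay": -44.2,"az": 11.8},{"x": 1.4,"y": -11.1,"z": 0,"ax": 11.2,"ay": -51.4,"az": 13.5},{"x": 1.6,"y": -12.7,"z": -0.5,"ax": 13.9,"ay": -58.6,"az": 15.1},{"x": 1.8,"y": -14.3,"z": -0.5,"ax": 16.8,"ay": -65.7,"az": 16.5},{"x": 2,"y": -15.8,"z": -0.5,"ax": 20,"ay": -72.7,"az": 17.8}]}}

```text
t: 16.4
tool_pos: [0.4531, -0.2718, 0.3243]
eef_rot: [-1.629, 1.037, -0.785]
ft_force: [1.4, 0.5, -1.5]
gripper_width: 0.0197
```

Run:
```python
from k import *
w=C+ey*.0205-.0014*np.r_[.985,.17]
to(np.r_[w,.25],tool(10,90))
```

```text
t 16.4 q [-1.22  0.24  2.06  1.3   1.44 -0.73] p [ 0.4531 -0.2718  0.3243] phi 24.7 tilt 73.7 xz 0.006 w 0.0197 F [ 1.4  0.5 -1.5]
shift cm [ 6.99 -2.18 -7.43] turn [  5.2 -15.5 -14.7]
```

>>> {"api": "send_rows", "payload": {"moves": [{"x": 1,"y": -0.3,"z": 0,"ax": 1.2,"ay": -4,"az": -3.6},{"x": 2.5,"y": -0.8,"z": -1,"ax": 2.6,"ay": -8,"az": -7.3},{"x": 4,"y": -1.2,"z": -2.5,"ax": 4,"ay": -12,"az": -11},{"x": 5.5,"y": -1.8,"z": -4,"ax": 5.2,"ay": -15.5,"az": -14.7},{"x": 7,"y": -2.2,"z": -6,"ax": 5.2,"ay": -15.5,"az": -14.7},{"x": 7,"y": -2.2,"z": -7.4,"ax": 5.2,"ay": -15.5,"az": -14.7},{"x": 7,"y": -2.2,"z": -7.4,"ax": 5.2,"ay": -15.5,"az": -14.7},{"x": 7,"y": -2.2,"z": -7.4,"ax": 5.2,"ay": -15.5,"az": -14.7},{"x": 7,"y": -2.2,"z": -7.4,"ax": 5.2,"ay": -15.5,"az": -14.7}]}}

```text
t: 17.3
tool_pos: [0.523, -0.2939, 0.251]
eef_rot: [-1.286, 1.079, -1.081]
ft_force: [-1.0, -0.6, -0.3]
gripper_width: 0.0195
```

Run:
```python
from k import *
w=C+ey*.0205-.0014*np.r_[.985,.17]
to(np.r_[w,.14],tool(10,90));S=cam("scene")
cv2.imwrite("pics/p8.png",cv2.resize(S["img"][190:330,50:230],None,fx=3,fy=3))
```

```text
t 17.3 q [-1.1   0.52  2.3   1.85  1.48 -1.26] p [ 0.523  -0.2939  0.251 ] phi 10.0 tilt 90.1 xz 0.001 w 0.0195 F [-1.  -0.6 -0.3]
shift cm [  0.     0.03 -11.1 ] turn [0.  0.1 0. ]
```

View pics/p8.png

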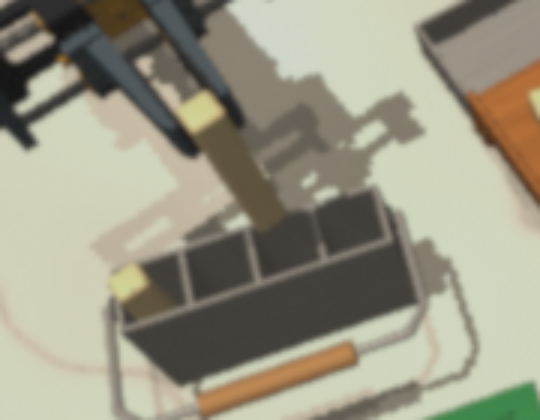

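The picture shows the held stick upright with its lower end at (267,220), in line with the third well at (285,247), and the first stick standing in the end well.

>>> {"api": "send_rows", "payload": {"moves": [{"x": 0,"y": 0,"z": -2,"ax": 0,"ay": 0,"az": 0},{"x": 0,"y": 0,"z": -4,"ax": 0,"ay": 0,"az": 0},{"x": 0,"y": 0,"z": -5.5,"ax": 0,"ay": 0,"az": 0},{"x": 0,"y": 0,"z": -7,"ax": 0,"ay": 0,"az": 0},{"x": 0,"y": 0,"z": -8.5,"ax": 0,"ay": 0,"az": 0},{"x": 0,"y": 0,"z": -10,"ax": 0,"ay": 0,"az": 0},{"x": 0,"y": 0,"z": -11.2,"ax": 0,"ay": 0,"az": 0},{"x": 0,"y": 0,"z": -11.2,"ax": 0,"ay": 0,"az": 0},{"x": 0,"y": 0,"z": -11.2,"ax": 0,"ay": 0,"az": 0}]}}

```text
t: 18.25
tool_pos: [0.523, -0.2941, 0.1397]
eef_rot: [-1.286, 1.078, -1.082]
ft_force: [-0.7, -0.0, -1.0]
gripper_width: 0.0196
```

>>> {"api": "send_rows", "payload": {"moves": [{"x": 0,"y": 0,"z": 0,"ax": 0,"ay": 0,"az": 0},{"x": 0,"y": 0,"z": 0,"ax": 0,"ay": 0,"az": 0},{"x": 0,"y": 0,"z": 0,"ax": 0,"ay": 0,"az": 0},{"x": 0,"y": 0,"z": 0,"ax": 0,"ay": 0,"az": 0},{"x": 0,"y": 0,"z": 0,"ax": 0,"ay": 0,"az": 0}], "claw": 0.55}}

```text
t: 18.75
tool_pos: [0.523, -0.2941, 0.1399]
eef_rot: [-1.286, 1.078, -1.083]
ft_force: [-0.8, -0.0, 0.4]
gripper_width: 0.0413
```

>>> {"api": "send_rows", "payload": {"moves": [{"x": 0,"y": 0,"z": 2,"ax": 0,"ay": 0,"az": 0},{"x": 0,"y": 0,"z": 6,"ax": 0,"ay": 0,"az": 0},{"x": -2,"y": 0,"z": 10,"ax": 0,"ay": 0,"az": 0},{"x": -5,"y": 0,"z": 14,"ax": 0,"ay": 0,"az": 5},{"x": -6,"y": 0,"z": 17,"ax": 0,"ay": 0,"az": 12},{"x": -6,"y": 0,"z": 18,"ax": 0,"ay": 0,"az": 20},{"x": -6,"y": 0,"z": 18,"ax": 0,"ay": 0,"az": 20},{"x": -6,"y": 0,"z": 18,"ax": 0,"ay": 0,"az": 20}]}}

```text
t: 19.55
tool_pos: [0.4629, -0.2936, 0.3193]
eef_rot: [-1.411, 0.815, -0.818]
ft_force: [0.5, 0.3, 0.6]
gripper_width: 0.041
```

Run:
```python
from k import *
s,M=st()
path(s["q"],s["tool_pos"],np.r_[.44,-.08,.32],(30,90),(6,1),11)
S,T=cam("scene"),cam("top")
a=cv2.resize(S["img"][210:330,50:210],None,fx=2.5,fy=2.5);b=cv2.resize(S["img"][130:320,180:400],None,fx=1.7,fy=1.7)
o=np.zeros((330,790,3),np.uint8);o[:300,:400]=a;o[:323,410:784]=b;cv2.imwrite("pics/p9.png",o)
for q in soap(T)[1]:print("  soap",q[:,0].mean(0).round(),rect(T,q,.064))
```

```text
t 19.6 q [-1.24  0.46  2.04  1.42  1.68 -0.95] p [ 0.4629 -0.2936  0.3193] phi 29.9 tilt 90.1 xz 0.001 w 0.041 F [0.5 0.3 0.6]
[-0.2  1.9  0.  -3.9  7.1 -2.2] | q [-1.23  0.39  2.06  1.37  1.55 -0.89] dq 0.13 e 0.0
[-0.4  3.9  0.  -7.6 14.3 -4.3] | q [-1.2   0.27  2.07  1.32  1.43 -0.77] dq 0.13 e 0.0
[ -0.6   5.8   0.  -10.9  21.7  -6.4] | q [-1.14  0.16  2.08  1.24  1.3  -0.62] dq 0.15 e 0.0
[ -0.8   7.8   0.  -14.   29.2  -8.5] | q [-1.06  0.06  2.06  1.13  1.18 -0.42] dq 0.19 e 0.0
[ -1.    9.7   0.  -16.8  36.9 -10.5] | q [-0.95 -0.02  2.03  0.97  1.08 -0.18] dq 0.24 e 0.0
[ -1.3  11.7   0.  -19.4  44.6 -12.3] | q [-0.82 -0.08  1.99  0.77  1.02  0.11] dq 0.29 e 0.0
[ -1.5  13.6   0.  -21.6  52.5 -14. ] | q [-0.67 -0.1   1.93  0.55  1.01  0.42] dq 0.31 e 0.0
[ -1.7  15.5   0.1 -23.6  60.5 -15.6] | q [-0.52 -0.1   1.87  0.33  1.06  0.72] dq 0.3 e 0.0
[ -1.9  17.5   0.1 -25.2  68.6 -16.9] | q [-0.38 -0.07  1.8   0.17  1.16  0.96] dq 0.24 e 0.0
[ -2.1  19.4   0.1 -26.6  76.9 -18.1] | q [-0.27 -0.02  1.72  0.07  1.29  1.14] dq 0.18 e 0.0
[ -2.3  21.4   0.1 -27.7  85.2 -18.9] | q [-0.18  0.05  1.65  0.01  1.43  1.28] dq 0.14 e 0.0
  soap [288. 236.] (array([ 0.4788, -0.0081,  0.0255,  0.0196]), -25.9)
  soap [240. 238.] (array([0.4724, 0.0976, 0.0251, 0.0191]), 54.1)
  soap [329. 229.] (array([ 0.494 , -0.0973,  0.0262,  0.0195]), -8.3)
  soap [242. 184.] (array([0.5945, 0.0953, 0.0245, 0.0197]), 19.6)
  soap [309. 183.] (array([ 0.598 , -0.0538,  0.0229,  0.0179]), 0.2)
```

View pics/p9.png

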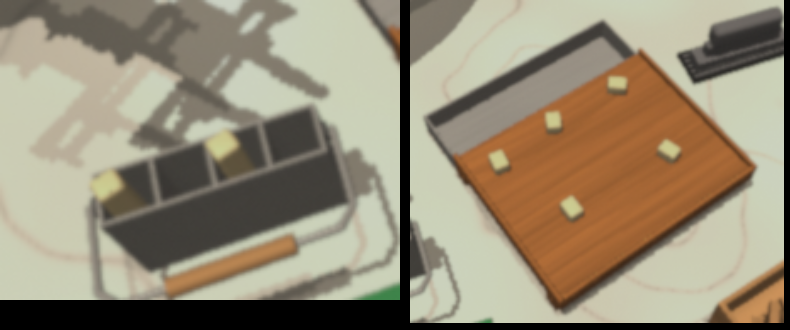

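Both sticks now stand in their wells, at (108,185) and (222,145). All five chips are still on the board. Next is the scraper.

>>> {"api": "send_rows", "payload": {"moves": [{"x": -0.2,"y": 1.9,"z": 0,"ax": -3.9,"ay": 7.1,"az": -2.2},{"x": -0.4,"y": 3.9,"z": 0,"ax": -7.6,"ay": 14.3,"az": -4.3},{"x": -0.6,"y": 5.8,"z": 0,"ax": -10.9,"ay": 21.7,"az": -6.4},{"x": -0.8,"y": 7.8,"z": 0,"ax": -14,"ay": 29.2,"az": -8.5},{"x": -1,"y": 9.7,"z": 0,"ax": -16.8,"ay": 36.9,"az": -10.5},{"x": -1.3,"y": 11.7,"z": 0,"ax": -19.4,"ay": 44.6,"az": -12.3},{"x": -1.5,"y": 13.6,"z": 0,"ax": -21.6,"ay": 52.5,"az": -14},{"x": -1.7,"y": 15.5,"z": 0,"ax": -23.6,"ay": 60.5,"az": -15.6},{"x": -1.9,"y": 17.5,"z": 0,"ax": -25.2,"ay": 68.6,"az": -16.9},{"x": -2.1,"y": 19.4,"z": 0,"ax": -26.6,"ay": 76.9,"az": -18.1}], "claw": 0.45}}

```text
t: 20.65
tool_pos: [0.4397, -0.1009, 0.3162]
eef_rot: [-2.21, 1.824, -0.279]
ft_force: [0.4, 0.3, -0.6]
gripper_width: 0.0502
```

Run:
```python
from k import *
to(np.r_[.44,.0,.32],tool(6,0))
to(np.r_[.4855,.306,.20],tool(79.4,0))
```

```text
t 20.6 q [-0.39 -0.08  1.82  0.21  1.14  0.92] p [ 0.4397 -0.1009  0.3162] phi 14.2 tilt 18.7 xz -0.018 w 0.0502 F [ 0.4  0.3 -0.6]
shift cm [ 0.03 10.09  0.38] turn [-3.8 18.3 -4.9]
t 20.6 q [-0.39 -0.08  1.82  0.21  1.14  0.92] p [ 0.4397 -0.1009  0.3162] phi 14.2 tilt 18.7 xz -0.018 w 0.0502 F [ 0.4  0.3 -0.6]
shift cm [  4.58  40.69 -11.62] turn [-14.8  13.1  67.9]
```

>>> {"api": "send_rows", "payload": {"moves": [{"x": 0,"y": 2,"z": 0,"ax": -1,"ay": 6,"az": -1.6},{"x": 0,"y": 5,"z": 0,"ax": -2.4,"ay": 12,"az": -3.2},{"x": 0,"y": 8,"z": 0,"ax": -3.8,"ay": 18.3,"az": -4.9},{"x": 0,"y": 10.1,"z": 0,"ax": -3.8,"ay": 18.3,"az": -4.9},{"x": 0,"y": 10.1,"z": 0,"ax": -3.8,"ay": 18.3,"az": -4.9}]}}

```text
t: 21.15
tool_pos: [0.4383, 0.0029, 0.3138]
eef_rot: [2.338, -2.095, -0.009]
ft_force: [-0.3, -0.4, -0.1]
gripper_width: 0.0503
```

Run:
```python
from k import *
to(np.r_[.4855,.306,.15],tool(79.4,0))
```

```text
t 21.1 q [-0.02  0.05  1.66  0.    1.44  1.44] p [0.4383 0.0029 0.3138] phi 164.5 tilt 0.4 xz -0.002 w 0.0503 F [-0.3 -0.4 -0.1]
shift cm [  4.72  30.31 -16.38] turn [ 0.1 -0.4 73.1]
```

>>> {"api": "send_rows", "payload": {"moves": [{"x": 0.5,"y": 3.5,"z": 0,"ax": 0,"ay": 0,"az": 8},{"x": 1,"y": 7,"z": -1,"ax": 0,"ay": 0,"az": 16},{"x": 1.5,"y": 10.5,"z": -2,"ax": 0,"ay": 0,"az": 24},{"x": 2,"y": 14,"z": -4,"ax": 0,"ay": 0,"az": 32},{"x": 2.7,"y": 17.5,"z": -6,"ax": 0,"ay": 0,"az": 40},{"x": 3.2,"y": 21,"z": -8,"ax": 0,"ay": 0,"az": 48},{"x": 3.8,"y": 24.5,"z": -10,"ax": 0,"ay": 0,"az": 56},{"x": 4.4,"y": 28,"z": -12,"ax": 0,"ay": 0,"az": 64},{"x": 4.7,"y": 30.3,"z": -14,"ax": 0,"ay": 0,"az": 73},{"x": 4.7,"y": 30.3,"z": -16.4,"ax": 0,"ay": 0,"az": 73}]}}

```text
t: 22.15
tool_pos: [0.4847, 0.3071, 0.148]
eef_rot: [3.123, -0.286, -0.006]
ft_force: [0.4, -0.3, -0.7]
gripper_width: 0.0502
```

Run:
```python
from k import *
to(np.r_[.4855,.306,.048],tool(79.4,0))
S=cam("scene");cv2.imwrite("pics/p10.png",cv2.resize(S["img"][90:200,300:440],None,fx=4,fy=4))
```

```text
t 22.1 q [ 0.55  0.37  1.66 -0.    1.12  0.73] p [0.4847 0.3071 0.148 ] phi -131.3 tilt 0.4 xz -0.003 w 0.0502 F [ 0.4 -0.3 -0.7]
shift cm [  0.08  -0.11 -10.  ] turn [ 0.3 -0.3 -0.2]
```

View pics/p10.png

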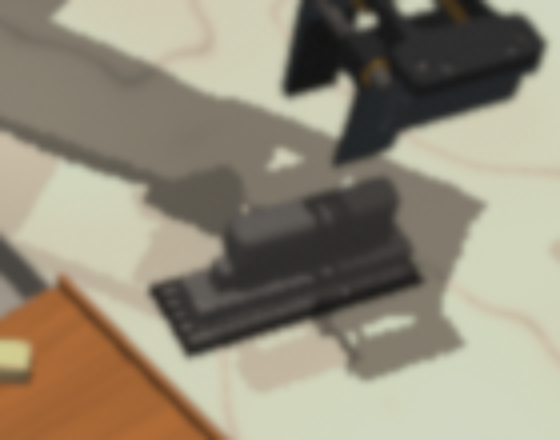

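The gripper is lined up over the scraper grip, which sits at about (315,215) in the crop. I'll descend now.

>>> {"api": "send_rows", "payload": {"moves": [{"x": 0.1,"y": -0.1,"z": -3,"ax": 0.3,"ay": -0.3,"az": 0},{"x": 0.1,"y": -0.1,"z": -5.5,"ax": 0.3,"ay": -0.3,"az": 0},{"x": 0.1,"y": -0.1,"z": -7.5,"ax": 0.3,"ay": -0.3,"az": 0},{"x": 0.1,"y": -0.1,"z": -9,"ax": 0.3,"ay": -0.3,"az": 0},{"x": 0.1,"y": -0.1,"z": -10,"ax": 0.3,"ay": -0.3,"az": 0},{"x": 0.1,"y": -0.1,"z": -10,"ax": 0.3,"ay": -0.3,"az": 0},{"x": 0.1,"y": -0.1,"z": -10,"ax": 0.3,"ay": -0.3,"az": 0}]}}

```text
t: 22.9
tool_pos: [0.4831, 0.3027, 0.0441]
eef_rot: [3.122, -0.29, -0.01]
ft_force: [0.4, 0.3, -0.2]
gripper_width: 0.0503
```

>>> {"api": "send_rows", "payload": {"moves": [{"x": 0,"y": 0,"z": 0,"ax": 0,"ay": 0,"az": 0},{"x": 0,"y": 0,"z": 0,"ax": 0,"ay": 0,"az": 0},{"x": 0,"y": 0,"z": 0,"ax": 0,"ay": 0,"az": 0},{"x": 0,"y": 0,"z": 0,"ax": 0,"ay": 0,"az": 0},{"x": 0,"y": 0,"z": 0,"ax": 0,"ay": 0,"az": 0},{"x": 0,"y": 0,"z": 0,"ax": 0,"ay": 0,"az": 0}], "claw": 1, "force": 45}}

```text
t: 23.5
tool_pos: [0.4836, 0.3029, 0.0446]
eef_rot: [3.123, -0.29, -0.008]
ft_force: [-0.4, -0.5, 4.3]
gripper_width: 0.0237
```

Run:
```python
from k import *
s,M=st();print(np.degrees(np.arctan2(M[1,0],M[0,0])))
```

```text
t 23.5 q [ 0.54  0.47  1.8  -0.    0.88  0.73] p [0.4836 0.3029 0.0446] phi -140.0 tilt 0.4 xz -0.005 w 0.0237 F [-0.4 -0.5  4.3]
-10.615646421497708
```

>>> {"api": "send_rows", "payload": {"moves": [{"x": 0,"y": 0,"z": 2,"ax": 0,"ay": 0,"az": 0},{"x": 0,"y": 0,"z": 5,"ax": 0,"ay": 0,"az": 0},{"x": 0,"y": 0,"z": 9,"ax": 0,"ay": 0,"az": 0},{"x": 2,"y": -3,"z": 12,"ax": 0,"ay": 0,"az": 2},{"x": 5,"y": -7.5,"z": 12,"ax": 0,"ay": 0,"az": 5},{"x": 8,"y": -12,"z": 12,"ax": 0,"ay": 0,"az": 8},{"x": 11,"y": -16.5,"z": 12,"ax": 0,"ay": 0,"az": 11},{"x": 14,"y": -21,"z": 12,"ax": 0,"ay": 0,"az": 14.3},{"x": 16.3,"y": -24.4,"z": 12,"ax": 0,"ay": 0,"az": 14.3},{"x": 16.3,"y": -24.4,"z": 12,"ax": 0,"ay": 0,"az": 14.3}]}}

```text
t: 24.5
tool_pos: [0.6486, 0.0539, 0.1632]
eef_rot: [3.132, 0.093, -0.008]
ft_force: [-0.3, 1.0, -2.5]
gripper_width: 0.0237
```

Run:
```python
from k import *
to(np.r_[.6464,.0589,.0866],tool(93.7,0))
S,T=cam("scene"),cam("top")
for c in(S,T):
  for q in soap(c)[1]:print("  soap",q[:,0].mean(0).round(),rect(c,q,.064))
```

```text
t 24.5 q [ 0.07  0.47  1.45 -0.01  1.22  0.01] p [0.6486 0.0539 0.1632] phi -119.4 tilt 0.5 xz -0.005 w 0.0237 F [-0.3  1.  -2.5]
shift cm [-0.22  0.5  -7.66] turn [ 0.5 -0.3  0.3]
  soap [275. 252.] (array([ 0.6019, -0.0557,  0.031 ,  0.0243]), 2.6)
  soap [232. 224.] (array([ 0.4985, -0.0991,  0.0343,  0.023 ]), -6.1)
  soap [264. 201.] (array([ 0.4837, -0.0103,  0.0347,  0.0221]), -30.5)
  soap [301. 180.] (array([0.4776, 0.0919, 0.0294, 0.0282]), 41.2)
  soap [237. 270.] (array([ 0.5931, -0.1411,  0.1732,  0.0034]), 3.9)
  soap [327. 220.] (array([0.5958, 0.0805, 0.0219, 0.0116]), 84.2)
  soap [329. 230.] (array([ 0.4933, -0.0968,  0.0266,  0.0198]), -0.4)
  soap [309. 183.] (array([ 0.5969, -0.0538,  0.0252,  0.0179]), 0.2)
```

>>> {"api": "send_rows", "payload": {"moves": [{"x": -0.2,"y": 0.5,"z": -3,"ax": 0.5,"ay": -0.3,"az": 0.3},{"x": -0.2,"y": 0.5,"z": -5,"ax": 0.5,"ay": -0.3,"az": 0.3},{"x": -0.2,"y": 0.5,"z": -6.6,"ax": 0.5,"ay": -0.3,"az": 0.3},{"x": -0.2,"y": 0.5,"z": -7.6,"ax": 0.5,"ay": -0.3,"az": 0.3},{"x": -0.2,"y": 0.5,"z": -7.6,"ax": 0.5,"ay": -0.3,"az": 0.3},{"x": -0.2,"y": 0.5,"z": -7.6,"ax": 0.5,"ay": -0.3,"az": 0.3}]}}

```text
t: 25.2
tool_pos: [0.6444, 0.0632, 0.0877]
eef_rot: [-3.137, -0.106, 0.002]
ft_force: [0.8, 0.4, -1.5]
gripper_width: 0.0237
```

Run:
```python
from k import *
to(np.r_[.4488,.0461,.0866],tool(93.7,0))
```

```text
t 25.2 q [0.08 0.53 1.56 0.   1.05 0.01] p [0.6444 0.0632 0.0877] phi 115.8 tilt 0.2 xz -0.001 w 0.0237 F [ 0.8  0.4 -1.5]
shift cm [-19.56  -1.71  -0.11] turn [-0.2 -0.1 -0.2]
```

>>> {"api": "send_rows", "payload": {"moves": [{"x": -1,"y": -0.5,"z": -0.1,"ax": 0,"ay": 0,"az": 0},{"x": -2.5,"y": -0.7,"z": -0.1,"ax": 0,"ay": 0,"az": 0},{"x": -4,"y": -0.8,"z": -0.1,"ax": 0,"ay": 0,"az": 0},{"x": -5.5,"y": -0.9,"z": -0.1,"ax": 0,"ay": 0,"az": 0},{"x": -7,"y": -1,"z": -0.1,"ax": 0,"ay": 0,"az": 0},{"x": -8.5,"y": -1.1,"z": -0.1,"ax": 0,"ay": 0,"az": 0},{"x": -10,"y": -1.2,"z": -0.1,"ax": 0,"ay": 0,"az": 0},{"x": -11.5,"y": -1.3,"z": -0.1,"ax": 0,"ay": 0,"az": 0},{"x": -13,"y": -1.4,"z": -0.1,"ax": 0,"ay": 0,"az": 0},{"x": -14,"y": -1.4,"z": -0.1,"ax": 0,"ay": 0,"az": 0}]}}

```text
t: 26.2
tool_pos: [0.5031, 0.0489, 0.0876]
eef_rot: [-3.137, -0.105, 0.001]
ft_force: [0.3, -0.2, -1.5]
gripper_width: 0.024
```

>>> {"api": "send_rows", "payload": {"moves": [{"x": -0.7,"y": 0,"z": 0,"ax": 0,"ay": 0,"az": 0},{"x": -1.4,"y": -0.1,"z": 0,"ax": 0,"ay": 0,"az": 0},{"x": -2.1,"y": -0.1,"z": 0,"ax": 0,"ay": 0,"az": 0},{"x": -2.8,"y": -0.2,"z": 0,"ax": 0,"ay": 0,"az": 0},{"x": -3.5,"y": -0.2,"z": 0,"ax": 0,"ay": 0,"az": 0},{"x": -4.2,"y": -0.3,"z": 0,"ax": 0,"ay": 0,"az": 0},{"x": -4.9,"y": -0.3,"z": 0,"ax": 0,"ay": 0,"az": 0},{"x": -5.6,"y": -0.4,"z": 0,"ax": 0,"ay": 0,"az": 0},{"x": -5.6,"y": -0.4,"z": 0,"ax": 0,"ay": 0,"az": 0},{"x": -5.6,"y": -0.4,"z": 0,"ax": 0,"ay": 0,"az": 0}]}}

```text
t: 27.2
tool_pos: [0.4472, 0.0449, 0.0877]
eef_rot: [-3.137, -0.105, -0.0]
ft_force: [1.1, 0.1, -1.8]
gripper_width: 0.0236
```

Run:
```python
from k import *
st();S=cam("scene");cv2.imwrite("pics/p11.png",cv2.resize(S["img"][130:320,180:400],None,fx=2.5,fy=2.5))
for q in soap(S)[1]:print("  soap",q[:,0].mean(0).round(),rect(S,q,.064))
```

```text
t 27.2 q [0.07 0.25 2.02 0.   0.86 0.  ] p [0.4472 0.0449 0.0877] phi 90.9 tilt 0.2 xz 0.0 w 0.0236 F [ 1.1  0.1 -1.8]
  soap [275. 252.] (array([ 0.602 , -0.0558,  0.0312,  0.0242]), 2.6)
  soap [232. 224.] (array([ 0.4985, -0.0991,  0.0343,  0.023 ]), -6.1)
  soap [237. 270.] (array([ 0.5931, -0.141 ,  0.1732,  0.0033]), 3.7)
```

View pics/p11.png

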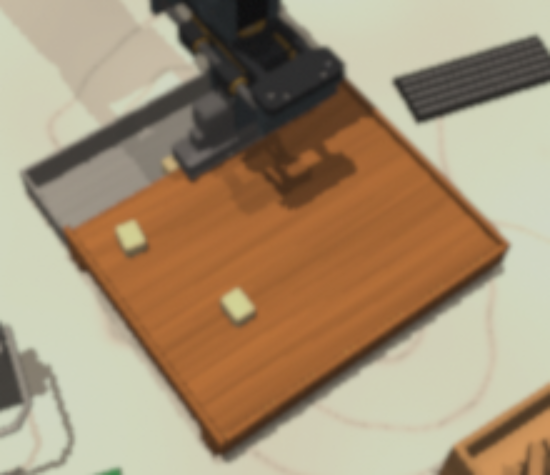

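Two chips remain on the board, at (130,237) and (238,305). The others went over the edge, with one showing at (170,163) just beyond it. Next is the second lane.

>>> {"api": "send_rows", "payload": {"moves": [{"x": 0,"y": 0,"z": 2.5,"ax": 0,"ay": 0,"az": 0},{"x": 0,"y": 0,"z": 5.5,"ax": 0,"ay": 0,"az": 0},{"x": 2,"y": -1,"z": 7.8,"ax": 0,"ay": 0,"az": 0},{"x": 6,"y": -2.6,"z": 7.8,"ax": 0,"ay": 0,"az": 0},{"x": 10,"y": -4.4,"z": 7.8,"ax": 0,"ay": 0,"az": 0},{"x": 14,"y": -6.2,"z": 7.8,"ax": 0,"ay": 0,"az": 0},{"x": 18,"y": -8,"z": 7.8,"ax": 0,"ay": 0,"az": 0},{"x": 20.6,"y": -9.1,"z": 7.8,"ax": 0,"ay": 0,"az": 0},{"x": 20.6,"y": -9.1,"z": 7.8,"ax": 0,"ay": 0,"az": 0},{"x": 20.6,"y": -9.1,"z": 7.8,"ax": 0,"ay": 0,"az": 0}]}}

```text
t: 28.25
tool_pos: [0.6533, -0.0461, 0.1647]
eef_rot: [-3.136, -0.105, 0.003]
ft_force: [-0.8, 0.0, -2.0]
gripper_width: 0.0238
```

Run:
```python
from k import *
to(np.r_[.6532,-.0459,.0866],tool(93.7,0))
S,T=cam("scene"),cam("top")
for c in (S,T):
  for q in soap(c)[1]:print("  soap",q[:,0].mean(0).round(),rect(c,q,.064))
m=mask(T,(15,30,120),(40,150,255))
for k in blobs(m,25):
    c=k[:,0].mean(0)
    if 200<c[0]<360 and 250<c[1]<300:print("tray?",c.round(),rect(T,k,.02))
```

```text
t 28.2 q [-0.09  0.48  1.44  0.    1.23 -0.16] p [ 0.6533 -0.0461  0.1647] phi 119.1 tilt 0.2 xz -0.002 w 0.0238 F [-0.8  0.  -2. ]
shift cm [-0.01  0.02 -7.81] turn [-0.2 -0.1 -0.1]
  soap [232. 224.] (array([ 0.4986, -0.0987,  0.0343,  0.0221]), -5.9)
  soap [237. 270.] (array([ 0.5931, -0.1411,  0.1732,  0.0032]), 3.7)
  soap [279. 248.] (array([ 0.5983, -0.0432,  0.0236,  0.0192]), 89.2)
```

>>> {"api": "send_rows", "payload": {"moves": [{"x": 0,"y": 0,"z": -3,"ax": 0,"ay": 0,"az": 0},{"x": 0,"y": 0,"z": -5,"ax": 0,"ay": 0,"az": 0},{"x": 0,"y": 0,"z": -6.6,"ax": 0,"ay": 0,"az": 0},{"x": 0,"y": 0,"z": -7.8,"ax": 0,"ay": 0,"az": 0},{"x": 0,"y": 0,"z": -7.8,"ax": 0,"ay": 0,"az": 0},{"x": 0,"y": 0,"z": -7.8,"ax": 0,"ay": 0,"az": 0}]}}

```text
t: 28.95
tool_pos: [0.6525, -0.0453, 0.0882]
eef_rot: [-3.136, -0.106, 0.001]
ft_force: [0.9, 0.6, -1.4]
gripper_width: 0.0239
```

>>> {"api": "send_rows", "payload": {"moves": [{"x": -1.5,"y": -0.1,"z": 0,"ax": 0,"ay": 0,"az": 0},{"x": -3,"y": -0.2,"z": 0,"ax": 0,"ay": 0,"az": 0},{"x": -4.5,"y": -0.3,"z": 0,"ax": 0,"ay": 0,"az": 0},{"x": -6,"y": -0.4,"z": 0,"ax": 0,"ay": 0,"az": 0},{"x": -7.5,"y": -0.5,"z": 0,"ax": 0,"ay": 0,"az": 0},{"x": -9,"y": -0.6,"z": 0,"ax": 0,"ay": 0,"az": 0},{"x": -10.5,"y": -0.7,"z": 0,"ax": 0,"ay": 0,"az": 0},{"x": -12,"y": -0.8,"z": 0,"ax": 0,"ay": 0,"az": 0},{"x": -13.5,"y": -0.9,"z": 0,"ax": 0,"ay": 0,"az": 0},{"x": -14.5,"y": -0.9,"z": 0,"ax": 0,"ay": 0,"az": 0}]}}

```text
t: 29.95
tool_pos: [0.5074, -0.0544, 0.0895]
eef_rot: [-3.137, -0.106, -0.003]
ft_force: [-0.4, 0.2, -1.2]
gripper_width: 0.0233
```

>>> {"api": "send_rows", "payload": {"moves": [{"x": -0.7,"y": 0,"z": 0,"ax": 0,"ay": 0,"az": 0},{"x": -1.4,"y": -0.1,"z": 0,"ax": 0,"ay": 0,"az": 0},{"x": -2.1,"y": -0.1,"z": 0,"ax": 0,"ay": 0,"az": 0},{"x": -2.8,"y": -0.2,"z": 0,"ax": 0,"ay": 0,"az": 0},{"x": -3.5,"y": -0.2,"z": 0,"ax": 0,"ay": 0,"az": 0},{"x": -4.2,"y": -0.3,"z": 0,"ax": 0,"ay": 0,"az": 0},{"x": -4.9,"y": -0.3,"z": 0,"ax": 0,"ay": 0,"az": 0},{"x": -5.4,"y": -0.4,"z": 0,"ax": 0,"ay": 0,"az": 0},{"x": -5.4,"y": -0.4,"z": 0,"ax": 0,"ay": 0,"az": 0},{"x": -5.4,"y": -0.4,"z": 0,"ax": 0,"ay": 0,"az": 0}]}}

```text
t: 30.95
tool_pos: [0.4536, -0.0585, 0.0896]
eef_rot: [-3.137, -0.106, -0.004]
ft_force: [0.2, 0.5, -1.7]
gripper_width: 0.0236
```

>>> {"api": "send_rows", "payload": {"moves": [{"x": 0,"y": 0,"z": 2.5,"ax": 0,"ay": 0,"az": 0},{"x": 0,"y": 0,"z": 6,"ax": 0,"ay": 0,"az": 0},{"x": 2,"y": 2,"z": 10,"ax": 0,"ay": 0,"az": 0},{"x": 6,"y": 6,"z": 14,"ax": 0,"ay": 0,"az": 0},{"x": 10,"y": 10,"z": 14,"ax": 0,"ay": 0,"az": 0},{"x": 12,"y": 14,"z": 14,"ax": 0,"ay": 0,"az": 0},{"x": 12,"y": 18,"z": 14,"ax": 0,"ay": 0,"az": 0},{"x": 12,"y": 22,"z": 14,"ax": 0,"ay": 0,"az": 0},{"x": 12,"y": 24,"z": 14,"ax": 0,"ay": 0,"az": 0},{"x": 12,"y": 24,"z": 14,"ax": 0,"ay": 0,"az": 0}]}}

```text
t: 31.95
tool_pos: [0.5737, 0.1847, 0.229]
eef_rot: [-3.136, -0.112, -0.003]
ft_force: [-1.2, -0.8, -1.1]
gripper_width: 0.0239
```

Run:
```python
from k import *
st();S,T=cam("scene"),cam("top")
o=np.zeros((500,790,3),np.uint8);a=cv2.resize(S["img"][120:320,170:400],None,fx=1.7,fy=1.7);b=cv2.resize(T["img"][130:310,190:370],None,fx=2.2,fy=2.2)
o[:340,:391]=a;o[:396,394:790]=b;cv2.imwrite("pics/p12.png",o)
for c in (S,T):
  for q in soap(c)[1]:print("  soap",q[:,0].mean(0).round(),rect(c,q,.064))
```

```text
t 31.9 q [0.29 0.35 1.48 0.   1.31 0.22] p [0.5737 0.1847 0.229 ] phi 62.1 tilt 0.2 xz 0.002 w 0.0239 F [-1.2 -0.8 -1.1]
  soap [237. 270.] (array([ 0.5917, -0.1411,  0.1705,  0.0034]), 3.7)
```

View pics/p12.png

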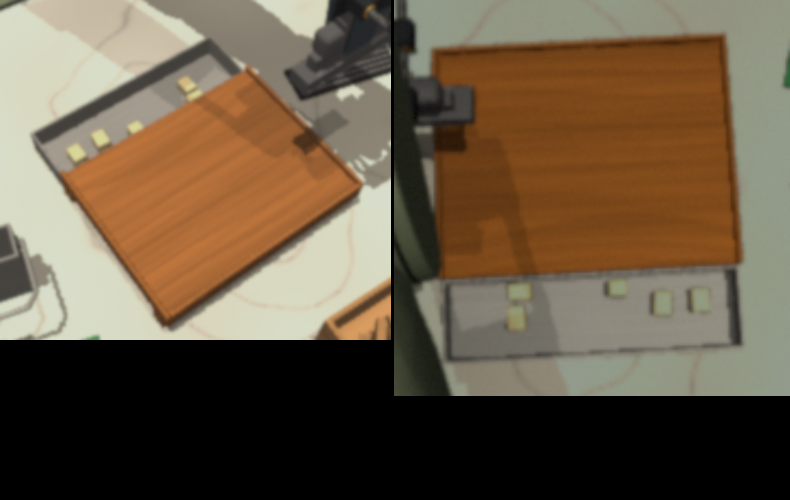

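The board is bare, and the top view shows all five chips in the tray, at about (518,291), (515,318), (617,288), (662,303) and (700,300) in the crop. The scraper goes back to its rest now.

Run:
```python
from k import *
to(np.r_[.4836,.3029,.10],tool(79.4,0))
```

```text
t 32.0 q [0.29 0.35 1.48 0.   1.31 0.22] p [0.5736 0.1815 0.2292] phi 44.0 tilt 0.2 xz 0.002 w 0.024 F [ 0.3  0.9 -2.3]
shift cm [ -9.    12.14 -12.92] turn [ -0.1   0.1 -14.5]
```

>>> {"api": "send_rows", "payload": {"moves": [{"x": -2,"y": 2.7,"z": 0,"ax": 0,"ay": 0,"az": -3},{"x": -4,"y": 5.4,"z": -1,"ax": 0,"ay": 0,"az": -7},{"x": -6,"y": 8.1,"z": -3,"ax": 0,"ay": 0,"az": -11},{"x": -8,"y": 10.8,"z": -6,"ax": 0,"ay": 0,"az": -14.5},{"x": -9,"y": 12.1,"z": -9,"ax": 0,"ay": 0,"az": -14.5},{"x": -9,"y": 12.1,"z": -11.5,"ax": 0,"ay": 0,"az": -14.5},{"x": -9,"y": 12.1,"z": -12.9,"ax": 0,"ay": 0,"az": -14.5},{"x": -9,"y": 12.1,"z": -12.9,"ax": 0,"ay": 0,"az": -14.5},{"x": -9,"y": 12.1,"z": -12.9,"ax": 0,"ay": 0,"az": -14.5}]}}

```text
t: 32.95
tool_pos: [0.4844, 0.3017, 0.1008]
eef_rot: [-3.126, 0.291, -0.005]
ft_force: [0.3, 0.3, -2.5]
gripper_width: 0.0238
```

Run:
```python
from k import *
to(np.r_[.4836,.3029,.0445],tool(79.4,0))
```

```text
t 33.0 q [ 0.54  0.4   1.74 -0.    0.99  0.72] p [0.4844 0.3017 0.1008] phi 26.2 tilt 0.2 xz 0.003 w 0.0238 F [ 0.3  0.3 -2.5]
shift cm [-0.08  0.12 -5.63] turn [-0.1  0.2  0. ]
```

>>> {"api": "send_rows", "payload": {"moves": [{"x": -0.1,"y": 0.1,"z": -1.5,"ax": 0,"ay": 0.2,"az": 0},{"x": -0.1,"y": 0.1,"z": -3,"ax": 0,"ay": 0.2,"az": 0},{"x": -0.1,"y": 0.1,"z": -4,"ax": 0,"ay": 0.2,"az": 0},{"x": -0.1,"y": 0.1,"z": -4.8,"ax": 0,"ay": 0.2,"az": 0},{"x": -0.1,"y": 0.1,"z": -5.3,"ax": 0,"ay": 0.2,"az": 0},{"x": -0.1,"y": 0.1,"z": -5.6,"ax": 0,"ay": 0.2,"az": 0},{"x": -0.1,"y": 0.1,"z": -5.6,"ax": 0,"ay": 0.2,"az": 0},{"x": -0.1,"y": 0.1,"z": -5.6,"ax": 0,"ay": 0.2,"az": 0}]}}

```text
t: 33.75
tool_pos: [0.4837, 0.3029, 0.0451]
eef_rot: [-3.126, 0.291, -0.0]
ft_force: [0.8, 0.6, -1.4]
gripper_width: 0.0239
```

Run:
```python
from k import *
to(np.r_[.4836,.3029,.0445],tool(79.4,0))
```

```text
t 33.8 q [0.54 0.47 1.8  0.   0.87 0.72] p [0.4837 0.3029 0.0451] phi 77.4 tilt 0.1 xz 0.0 w 0.0239 F [ 0.8  0.6 -1.4]
shift cm [-0.01  0.   -0.06] turn [-0.1  0.   0. ]
```

>>> {"api": "send_rows", "payload": {"moves": [{"x": 0,"y": 0,"z": -0.1,"ax": 0,"ay": 0,"az": 0},{"x": 0,"y": 0,"z": -0.1,"ax": 0,"ay": 0,"az": 0},{"x": 0,"y": 0,"z": -0.1,"ax": 0,"ay": 0,"az": 0}]}}

```text
t: 34.05
tool_pos: [0.4838, 0.303, 0.0448]
eef_rot: [-3.126, 0.291, -0.001]
ft_force: [-1.1, 0.0, 5.6]
gripper_width: 0.0237
```

>>> {"api": "send_rows", "payload": {"moves": [{"x": 0,"y": 0,"z": 0,"ax": 0,"ay": 0,"az": 0},{"x": 0,"y": 0,"z": 0,"ax": 0,"ay": 0,"az": 0},{"x": 0,"y": 0,"z": 0,"ax": 0,"ay": 0,"az": 0},{"x": 0,"y": 0,"z": 0,"ax": 0,"ay": 0,"az": 0},{"x": 0,"y": 0,"z": 0,"ax": 0,"ay": 0,"az": 0}], "claw": 0.45}}

```text
t: 34.55
tool_pos: [0.4838, 0.303, 0.0446]
eef_rot: [-3.126, 0.291, -0.001]
ft_force: [-0.2, -0.5, 0.7]
gripper_width: 0.0499
```

>>> {"api": "send_rows", "payload": {"moves": [{"x": 0,"y": 0,"z": 2,"ax": 0,"ay": 0,"az": 0},{"x": 0,"y": 0,"z": 5,"ax": 0,"ay": 0,"az": 0},{"x": 0,"y": 0,"z": 9,"ax": 0,"ay": 0,"az": 0},{"x": 0,"y": 0,"z": 13,"ax": 0,"ay": 0,"az": 0},{"x": -4,"y": 0,"z": 17,"ax": 0,"ay": 0,"az": 0},{"x": -8,"y": 0,"z": 21,"ax": 0,"ay": 0,"az": 0},{"x": -12,"y": 0,"z": 24,"ax": 0,"ay": 0,"az": 0},{"x": -14,"y": 0,"z": 24,"ax": 0,"ay": 0,"az": 0},{"x": -14,"y": 0,"z": 24,"ax": 0,"ay": 0,"az": 0},{"x": -14,"y": 0,"z": 24,"ax": 0,"ay": 0,"az": 0}]}}

```text
t: 35.55
tool_pos: [0.3437, 0.3031, 0.2849]
eef_rot: [-3.125, 0.29, -0.003]
ft_force: [0.2, 0.1, -0.3]
gripper_width: 0.0503
```

Run:
```python
from k import *
st();S,T=cam("scene"),cam("top")
o=np.zeros((600,790,3),np.uint8);a=cv2.resize(S["img"][110:330,50:450],None,fx=1.5,fy=1.5);b=cv2.resize(S["img"][125:185,325:415],None,fx=4,fy=4);d=cv2.resize(T["img"][130:310,180:380],None,fx=1.5,fy=1.5)
o[:330,:600]=a;o[340:580,:360]=b;o[330:600,370:670]=d;cv2.imwrite("pics/p13.png",o)
for q in soap(S)[1]:print("  soap",q[:,0].mean(0).round(),rect(S,q,.064))
```

```text
t 35.5 q [0.7  0.09 1.68 0.   1.36 0.88] p [0.3437 0.3031 0.2849] phi 53.5 tilt 0.2 xz 0.002 w 0.0503 F [ 0.2  0.1 -0.3]
  soap [237. 270.] (array([ 0.5931, -0.1411,  0.1732,  0.0032]), 3.8)
```

View pics/p13.png

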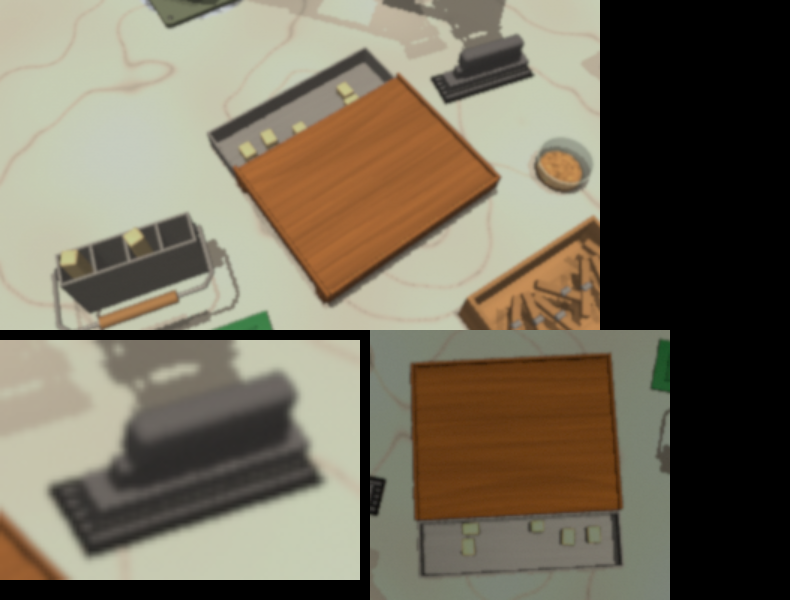

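Everything is in place: two sticks upright in their wells, bail folded, five chips in the tray, scraper square on its rest, and the dish and lint cover unmoved. I'm handing it in.

```bash
python3 -c "
from plant import env
print(env.finish_job())"
```

```text
the job is handed in; nothing more can be done
None
```

The job is done and handed in at about 36 s of the 210 s allowed.

I folded the bail to the caddy's far side, then stood both sticks on end in separate wells. With the scraper I swept the five offcuts into the tray in two passes, then set it back at the pose it was picked up from.

- **Last pictures:** both sticks were upright in their wells, the bail was down, the board was bare and all five chips lay in the tray. The scraper stood along its rest, and the dish and lint cover looked unmoved.
- **Sensors:** the highest wrist force read at the end of a move was about 6 N.
- **Disagreements:** the two cameras differed by 4–6 mm in x on the fixed parts, so I averaged them. The last soap scan also reported one thin blob at the board's side lip. It had been there since the first picture, so I took it for the lip, not soap.
- **Mishap:** my first move call was refused for missing keys, and nothing moved because of it.

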